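Creep the display plinth to the tape and deal out the perfume

TASK

Creep the heavy display plinth forward until its front edge stands on the yellow tape along its whole length: push the rubber pads at its two near corners in turn, the robot's left first and at least three times each, in short strokes so that it never swings more than about eight degrees from square to the tape, and do not push the card holder. Then deal bottles from the mat upright into the two or three red trays on it, one per tray in turn: first a round of amber, one in every tray, then a round of green, so that every tray ends with one of each; any bottles left over stay out of the trays. Leave the other goods where they are.

Things in the scene. Friction and masses are not known exactly. Their poses are not given: they have to be found in the camera images.
- plinth: heavy flat wooden display plinth (about 1.5 to 2.3 kg, it slides on the counter when pushed), 150 (x) x 330 (y) x 40 mm high; origin at the centre of its underside; x points to its front edge (away from the robot, towards the customer), y to its left, z up. It carries the red trays. Pushed at one near corner it turns as it advances, the other corner falling back a little
- front_left (a point): left front bottom corner of the plinth, at (75, 165, 0) mm in its frame
- front_right (a point): right front bottom corner of the plinth, at (75, -165, 0) mm in its frame
- pad_left: black rubber push pad at the left end of the plinth's near face, 12 x 56 x 34 mm; origin at its centre, at (-81, 135, 19) mm in the plinth's frame; its pushing face is 87 mm behind the plinth's centre
- pad_right: the same at the right end, origin at (-81, -135, 19) mm in the plinth's frame
- card_holder: delicate clear price-card holder on the middle of the plinth's near face, 22 x 150 x 30 mm, standing 22 mm out from the face (the pads stand 12 mm out); origin at its centre, at (-86, 0, 21) mm in the plinth's frame. Not to be pushed
- tape: yellow tape stripe stuck flat on the counter, 30 mm wide (its x) and 440 mm long (its y); origin at its centre, x points away from the robot
- mat: grey counter mat, fixed, 420 (x) x 180 (y) x 3 mm, left or right of the plinth, on which the bottles start; origin at the centre of its underside
- basket: bystander: red shopping basket of stock, fixed, 260 x 170 x 90 mm high, on the side opposite the mat; origin at the centre of its underside
- bracelet: bystander: orange ring bracelet, 66 mm across, 12 mm high, on the far part of the mat
- tester: bystander: blue round bottle, 40 mm across, 85 mm high, beyond the tape
- carton: bystander: blue carton 50 x 70 x 110 mm, beyond the tape
- gift_box: bystander: brown box 70 x 90 x 50 mm, at the far end of the basket
- cream: bystander: white cream jar, 60 mm across, 50 mm high, at the near end of the basket
- tray1: red open tray standing loose on the plinth, outside 98 (x) x 76 (y) x 12 mm high, walls and floor 4 mm (inside 90 x 68 mm, the rim 8 mm above the inner floor); origin at the centre of its underside, 4 mm below the inner floor. Room for two bottles, one in front of the other along x, 46 mm apart. Two or three of the three trays are there; an absent one gives None
- tray2: red open tray standing loose on the plinth, outside 98 (x) x 76 (y) x 12 mm high, walls and floor 4 mm (inside 90 x 68 mm, the rim 8 mm above the inner floor); origin at the centre of its underside, 4 mm below the inner floor. Room for two bottles, one in front of the other along x, 46 mm apart. Two or three of the three trays are there; an absent one gives None
- tray3: red open tray standing loose on the plinth, outside 98 (x) x 76 (y) x 12 mm high, walls and floor 4 mm (inside 90 x 68 mm, the rim 8 mm above the inner floor); origin at the centre of its underside, 4 mm below the inner floor. Room for two bottles, one in front of the other along x, 46 mm apart. Two or three of the three trays are there; an absent one gives None
- amber1: amber perfume bottle, black cap, about 90 g: square glass body 36 x 36 x 36 mm with a round cap 18 mm across and 12 mm high on top (48 mm in all); origin at the centre of its underside, z up, sides along its x and y. It starts upright on the mat
- amber2: amber perfume bottle, black cap, about 90 g: square glass body 36 x 36 x 36 mm with a round cap 18 mm across and 12 mm high on top (48 mm in all); origin at the centre of its underside, z up, sides along its x and y. It starts upright on the mat
- amber3: amber perfume bottle, black cap, about 90 g: square glass body 36 x 36 x 36 mm with a round cap 18 mm across and 12 mm high on top (48 mm in all); origin at the centre of its underside, z up, sides along its x and y. It starts upright on the mat
- green1: green perfume bottle, white cap, about 90 g: square glass body 36 x 36 x 36 mm with a round cap 18 mm across and 12 mm high on top (48 mm in all); origin at the centre of its underside, z up, sides along its x and y. It starts upright on the mat
- green2: green perfume bottle, white cap, about 90 g: square glass body 36 x 36 x 36 mm with a round cap 18 mm across and 12 mm high on top (48 mm in all); origin at the centre of its underside, z up, sides along its x and y. It starts upright on the mat
- green3: green perfume bottle, white cap, about 90 g: square glass body 36 x 36 x 36 mm with a round cap 18 mm across and 12 mm high on top (48 mm in all); origin at the centre of its underside, z up, sides along its x and y. It starts upright on the mat
There are look-alikes about, which are no part of the job. What is shaped like the green2 but blue or pink is not meant.

How it is judged:
By the outcome, as a careful person would: the job done as asked, in the order asked, and still so for the second after the job is handed in, with the robot touching nothing.
Of tray1, tray2, tray3 only 2 to 3 are there at a start; the rules pass over those that are not, and their reading is None.
At some moment in a run one of amber1, amber2, amber3, green1, green2, green3 may be knocked a few centimetres aside while the robot is not near it.
It also fails if it takes over 210 s, if anything falls off the work surface, if the arm or the gripper's body presses on something with over 40 N, if the wrist force passes 120 N, or if a joint passes its speed limit or range.

ROBOT

A 6-joint arm with a two-finger parallel gripper is mounted at the origin on the work surface. World frame = base frame: x ahead of the robot, y to its left, z up, the work surface at z = 0. Lengths are in m, angles in rad, forces in N, time in s.
With the tool pointing down it reaches from about 0.4 to 0.825 m from the base axis. Payload 7 kg.
Tool frame: the origin (TCP) lies at the very end of the fingers, on their centre line; the grasp point (between the pads) lies 19 mm behind it (hold_point_z is the distance from the TCP to the grasp point, in m); z points along the fingers, y is the direction in which the jaws open and shut (so a half turn about z gives the same grasp; the last joint's range is limited). The gripper opens to 85 mm and grips with 20 to 120 N. Pads are 22 mm wide; open, the fingers measure 114 mm over their backs; the gripper's body (76 mm by 85 mm) begins 54 mm behind the grasp point. The pads swing forward as they close: fully open they stand 13 mm farther back than shut.
Start: joints at [1.605, 0.359, 0.012, 0, -1.224, -0.288], TCP at [0.169, 0.653, 0.231] pointing down, gripper open.
Joint ranges: [-3.07, 3.07], [-1.43, 2.12], [-1.02, 1.25], [-3.03, 1.67], [-3.05, -0], [-3.03, 3.03]. Speed limits (rad/s): [2.39, 2.39, 3.01, 3.14, 3.14, 3.14].

INTERFACE

Orientations are given as a unit quaternion [x, y, z, w].
In Python, from workcell import get_state, get_image, finish_job, hold_point_z gives the robot as it stands.
- The arm moves only by the tool send_rows, never from a script. Its argument "plan" is a list of rows, each a list of 7 numbers: the turn, a rotation vector about the tool's x, y, z in rad, then the shift along the tool's x, y, z in cm, then the finger opening in cm, from 0 to 8.54. In form: [[ax, ay, az, dx, dy, dz, grip], ...]. A call has 1 to 5 rows; each row is the pose to reach, as a shift and turn from the pose measured when the call began, along the tool's axes at that moment; what a row does not reach only later rows make up. A row lasts 1/12 s, in which the tool goes at most 41.7 mm and 7.16 degrees, less where a joint would pass 70% of its speed; a pose out of reach is approached as far as the arm can. A call with a gripper value outside its range is refused whole. The fingers move at their own pace and stop on an object; the grip force is fixed at half the most. Time passes only in rows, so rows that repeat a pose let the fingers close. It gives the time, the measured TCP pose, the force and the opening at its end, in the units of the state.
- get_state(): the state, without advancing time (a new reading comes with each control period).
- get_image(name): name is "scene" or "top" or "wrist"; returns a dict with "image" (480x640x3 uint8, blue, green, red), "depth" (480x640 float32, m along the optical axis (not along the pixel's ray), 0 where there is no reading), "K" (3x3 intrinsics, pixels), "pose" (4x4, takes a point from camera to world coordinates). Camera axes: x right, y down, z forward; pixel columns grow to the right and rows downward; lengths in m; the calibration is good to about 2 mm. A picture is of the moment at which its call begins.
- finish_job(): hands the job in, once; it reports no verdict.
The state is a dict: "time": time; "qpos": joint angles; "joint_velocities": joint speeds; "joint_efforts": joint torques, N m; "tool_pos": TCP position; "tool_rot": TCP orientation; "ft_force": force on the tool from outside, world axes, zero at the start; "torque": the same for the moment, N m; "grip_width": finger opening in m.
Only numpy, scipy, OpenCV 4.12 (cv2) and the standard library are available. Lean on these libraries where they do the work, as an engineer would, in place of code of your own. Each camera call takes 0.05 s, during which the arm holds its last target.

## Working session

There is one attempt and no reset: what is moved stays moved. The work goes in short steps, Python scripts to look and compute and a tool call to move; the robot and the scene stay as the last step left them, time stands still between calls to the robot, and variables do not carry over. Pictures are saved under pics/ and viewed, and the job is handed in when it is done.

Besides the shell and the picture viewer there is one more tool, called after "Emit:" as a command line: name --pt "numbers of a row" for each row, then --argument value for the rest. send_rows: Moves the arm, as the interface text tells. Its arguments: {"type":"object","properties":{"plan":{"type":"array","items":{"type":"array","items":{"type":"number"}}}},"required":["plan"]}

```bash
ls -la; mkdir -p pics
python3 - <<'E'
from workcell import get_state, get_image, finish_job, hold_point_z
import cv2, numpy as np
print(hold_point_z); s=get_state(); print(s)
for n in ("scene","top","wrist"):
    d=get_image(n); cv2.imwrite(f"pics/{n}0.png",d["image"]); print(n,d["K"].round(1).tolist(),d["pose"].round(4).tolist())
E
```

```text
total 12
drwxr-xr-x  3 agent agent 4096 Dec  6 06:05 .
drwxr-xr-x 23 root  root  4096 Dec  6 06:05 ..
drwxr-xr-x  2 agent agent 4096 Dec  6 06:05 pics
0.0187
{'time': 0.0, 'qpos': array([ 1.60510430e+00,  3.59382640e-01,  1.10690636e-02, -3.72833059e-04,
       -1.22409871e+00, -2.88107809e-01]), 'joint_velocities': array([-0.00138906, -0.00020343,  0.00070031, -0.00127017, -0.00026631,
        0.00059119]), 'joint_efforts': array([ 1.01161004e-03, -5.83324993e+01,  2.93416733e+01,  6.93655059e+00,
       -6.08857517e-03, -9.70216718e-06]), 'tool_pos': array([0.16937322, 0.65290749, 0.23036678]), 'tool_rot': array([ 9.91950629e-01, -1.26622534e-01, -4.33119791e-05,  8.25634822e-04]), 'ft_force': array([ 0.7491506 , -0.92078161, -0.22171126]), 'torque': array([ 0.03080446,  0.02568992, -0.0295903 ]), 'grip_width': 0.08556737852709306}
scene [[496.9, 0.0, 319.6], [0.0, 496.9, 237.4], [0.0, 0.0, 1.0]] [[-0.8356, 0.3809, -0.3959, 1.0098], [0.5492, 0.5574, -0.6227, 0.8049], [-0.0166, -0.7377, -0.6749, 0.8878], [0.0, 0.0, 0.0, 1.0]]
top [[533.0, 0.0, 315.9], [0.0, 533.0, 234.8], [0.0, 0.0, 1.0]] [[-0.0016, -0.9972, 0.0749, 0.4381], [-0.9997, -0.0001, -0.0232, 0.0832], [0.0232, -0.0749, -0.9969, 1.4055], [0.0, 0.0, 0.0, 1.0]]
wrist [[340.1, 0.0, 322.7], [0.0, 340.1, 242.9], [0.0, 0.0, 1.0]] [[-0.2513, -0.9187, -0.3048, 0.2476], [-0.9679, 0.239, 0.0775, 0.6335], [0.0016, 0.3145, -0.9493, 0.3722], [0.0, 0.0, 0.0, 1.0]]
```

View pics/scene0.png

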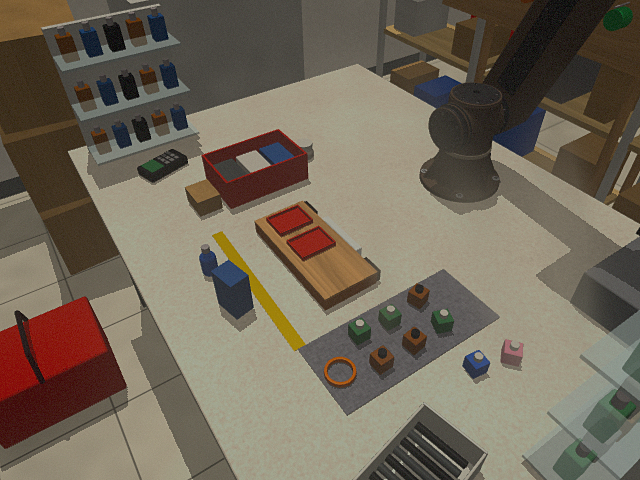

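View pics/top0.png

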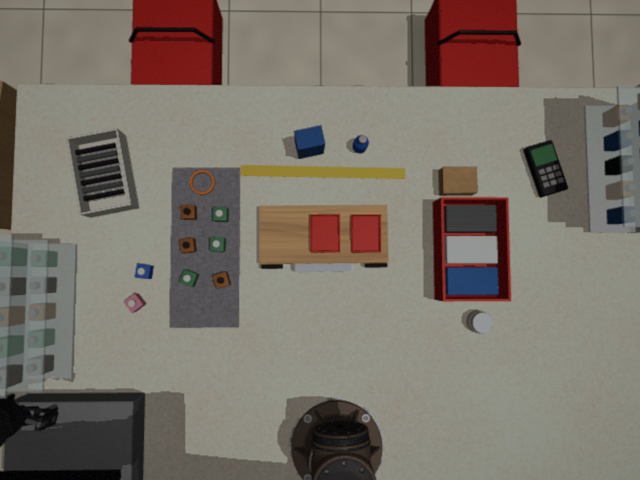

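View pics/wrist0.png

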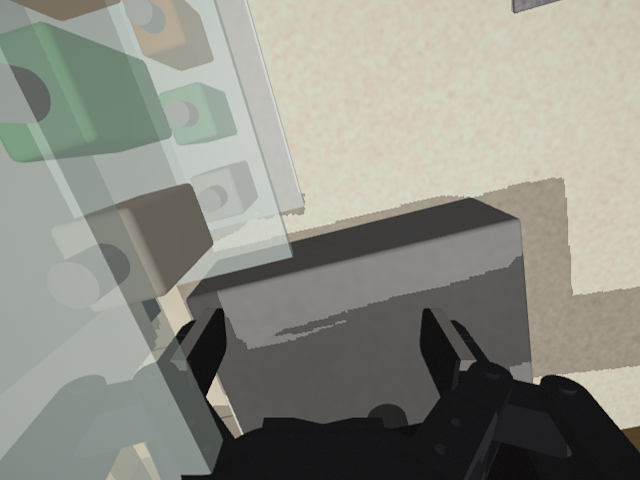

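The top view has +x up and +y to the left. The plinth is at about (322,235) with two red trays at (325,233) and (366,233), and the tape is the stripe at row 172.

- **Ambers on the mat:** (188,212), (187,245), (221,280)
- **Greens on the mat:** (220,213), (217,244), (188,278)
- **Look-alikes off the mat:** blue (144,271) and pink (135,302), plus the shelf bottles at the left edge

Next I'll measure.

```bash
cat > h.py <<'E'
from workcell import get_state, get_image, finish_job, hold_point_z
import cv2, numpy as np
from scipy.spatial.transform import Rotation as Ro
def ray(d,uv,z):
    uv=np.atleast_2d(np.asarray(uv,float)); K=d["K"];P=d["pose"]
    r=np.c_[(uv[:,0]-K[0,2])/K[0,0],(uv[:,1]-K[1,2])/K[1,1],np.ones(len(uv))]@P[:3,:3].T
    o=P[:3,3]; t=(z-o[2])/r[:,2]; return (o+t[:,None]*r)[:,:2]
def proj(d,p):
    P=d["pose"];K=d["K"]; c=(np.atleast_2d(p)-P[:3,3])@P[:3,:3]; c=c@K.T; return c[:,:2]/c[:,2:]
def hsv(d): return cv2.cvtColor(d["image"],cv2.COLOR_BGR2HSV)
def blobs(m,amin=60,amax=1e9):
    m=cv2.morphologyEx(m.astype(np.uint8)*255,cv2.MORPH_OPEN,np.ones((2,2)))
    cs,_=cv2.findContours(m,cv2.RETR_EXTERNAL,cv2.CHAIN_APPROX_NONE)
    return [c for c in cs if amin<cv2.contourArea(c)<amax]
def rect(d,c,z):
    """min-area rect of contour cast on plane z: centre, size (x,y), yaw of x axis (deg, -45..45)"""
    p=ray(d,c[:,0,:],z)*1000
    (cx,cy),(w,h),a=cv2.minAreaRect(p.astype(np.float32))
    a=a%90
    if a>45: a-=90; w,h=w,h
    # determine which is x
    b=cv2.boxPoints(((cx,cy),(w,h),0)); 
    R=np.array([[np.cos(np.radians(a)),-np.sin(np.radians(a))],[np.sin(np.radians(a)),np.cos(np.radians(a))]])
    q=(p-[cx,cy])@R; s=np.ptp(q,axis=0)
    return np.array([cx,cy]),s,a
def masks(d):
    H,S,V=[hsv(d)[...,i].astype(int) for i in range(3)]
    return dict(red=((H<6)|(H>174))&(S>190)&(V>90), yellow=(H>18)&(H<32)&(S>170)&(V>90),
      wood=(H>8)&(H<20)&(S>80)&(S<190)&(V>110), amber=(H>6)&(H<16)&(S>140)&(V>40)&(V<150), green=(H>50)&(H<85)&(S>60)&(V>40))
def state():
    s=get_state(); R=Ro.from_quat(s["tool_rot"])
    e=R.as_matrix(); yaw=np.degrees(np.arctan2(e[1,0],e[0,0]))
    print("t %.2f tcp %s yaw %.2f zax %s F %s w %.1f"%(s["time"],(s["tool_pos"]*1000).round(1),yaw,e[:,2].round(3),s["ft_force"].round(1),s["grip_width"]*1000))
    return s
def go(x,y,z,yaw=0):
    """shift in tool axes (cm) and turn rotvec to reach world pose tool down with tool x at yaw deg"""
    s=state(); R=Ro.from_quat(s["tool_rot"])
    T=Ro.from_euler('z',yaw,degrees=True)*Ro.from_matrix(np.diag([1,-1,-1.]))
    rv=(R.inv()*T).as_rotvec(); d=R.inv().apply(np.array([x,y,z])/1000-s["tool_pos"])*100
    print("go rv",rv.round(3)," shift cm",d.round(2))
E
python3 - <<'E'
from h import *
for n in ("top","scene"):
    d=get_image(n); m=masks(d); o=d["image"].copy()
    for k,z in (("red",.052),("yellow",0),("wood",.04),("amber",.039),("green",.039)):
        for c in blobs(m[k]):
            u=c[:,0].mean(0)
            if n=="top" and not(150<u[0]<420 and 150<u[1]<340): continue
            if n=="scene" and not(180<u[0]<530 and 180<u[1]<400): continue
            ce,s,a=rect(d,c,z); print(n,k,u.round(),"c",ce.round(1),"s",s.round(1),"a %.1f"%a)
            cv2.drawContours(o,[c],-1,(255,0,255),1)
    o=o[150:340,150:420] if n=="top" else o[180:400,180:530]
    cv2.imwrite(f"pics/seg_{n}.png",cv2.resize(o,None,fx=2.2,fy=2.2,interpolation=cv2.INTER_NEAREST))
E
```

```text
top yellow [254. 172.] c [713.9 214.9] s [21.5 63.7] a 0.2
top wood [324. 235.] c [540.7  29.9] s [148.4 329.7] a 0.5
top amber [222. 281.] c [423.8 290.1] s [33.9 36.8] a 15.9
top amber [188. 246.] c [512.1 376.7] s [35.8 38.1] a 1.0
top amber [189. 213.] c [598.  376.9] s [33.9 35.8] a 0.9
top amber [203. 183.] c [674.6 342.2] s [62.6 61.6] a 0.7
top green [190. 279.] c [428.5 372.9] s [35.5 39.9] a -21.8
top green [218. 245.] c [514.5 300.6] s [35.9 38.3] a -0.0
top green [221. 215.] c [591.7 295. ] s [36.2 36.1] a 0.1
scene red [311. 244.] c [549.1  41.1] s [87.3 63.1] a 0.1
scene red [289. 221.] c [549.  -62.8] s [86.9 61.6] a -0.0
scene yellow [259. 291.] c [711.   37.4] s [ 28.7 435. ] a -1.0
scene wood [308. 241.] c [541.6  37.6] s [150.  330.1] a 0.6
scene wood [203. 192.] c [ 679.5 -326.4] s [68.6 89.1] a 0.7
scene amber [383. 358.] c [601.4 387. ] s [34.5 33.7] a 2.0
scene amber [416. 338.] c [515.  387.9] s [34.3 34.5] a 8.3
scene amber [419. 293.] c [425.5 300.4] s [34.2 34.5] a 20.0
scene green [360. 329.] c [595.1 305.5] s [35.9 36. ] a -2.5
scene green [443. 319.] c [433.3 384.5] s [41.9 32.3] a -34.1
scene green [391. 314.] c [517.4 311.3] s [33.9 33.4] a -3.4
```

Run:
```python
from h import *
d=get_image("top"); h=hsv(d); 
for u,v in ((320,173),(390,174),(250,171),(325,233),(365,233),(335,215),(272,266),(320,268),(300,220)): print((u,v),h[v,u])
s=get_image("scene"); h=hsv(s)
for u,v in ((258,290),(311,241),(289,221),(375,275),(340,245)): print("s",(u,v),h[v,u])
# depth checks
def pt(d,u,v):
    z=float(np.median(d["depth"][v-1:v+2,u-1:u+2])); K=d["K"]; return ((d["pose"]@[ (u-K[0,2])/K[0,0]*z,(v-K[1,2])/K[1,1]*z,z,1])[:3]*1000).round(1)
print("top: counter",pt(d,300,300),"plinth",pt(d,280,240),"tray floor",pt(d,325,233),"bottle",pt(d,187,245), "mat",pt(d,204,300))
print("scene: plinth",pt(s,350,280),"tray",pt(s,311,241),"counter",pt(s,400,400),"mat",pt(s,460,300),"tape",pt(s,258,290))
```

```text
(320, 173) [ 25 168 146]
(390, 174) [ 25 169 146]
(250, 171) [ 24 170 147]
(325, 233) [  1 184 141]
(365, 233) [  1 178 145]
(335, 215) [  3 206  99]
(272, 266) [ 0 24 21]
(320, 268) [113   7 141]
(300, 220) [ 16 117 144]
s (258, 290) [ 24 239 158]
s (311, 241) [  5 215 142]
s (289, 221) [  4 215 140]
s (375, 275) [16 97 87]
s (340, 245) [ 17 136 139]
top: counter [ 3.724e+02  9.230e+01 -1.000e-01] plinth [527.2 143.4  40.4] tray floor [544.8  28.1  45.6] bottle [513.9 377.9  51.3] mat [373.2 342.    3.1]
scene: plinth [534.7 184.2  40.3] tray [539.7  25.   43.7] counter [6.173e+02 4.655e+02 3.000e-01] mat [341.9 350.5   4.4] tape [7.119e+02 5.810e+01 1.000e-01]
```

View pics/seg_top.png

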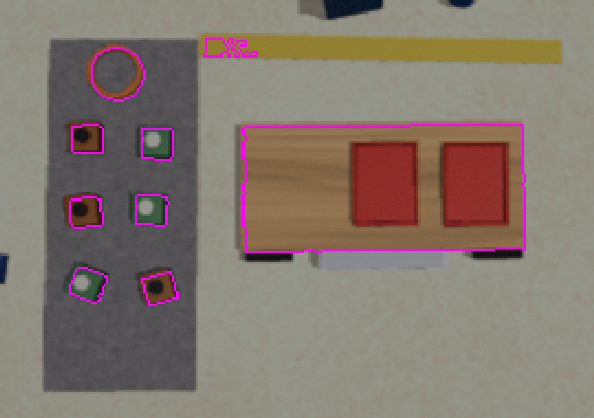

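View pics/seg_scene.png

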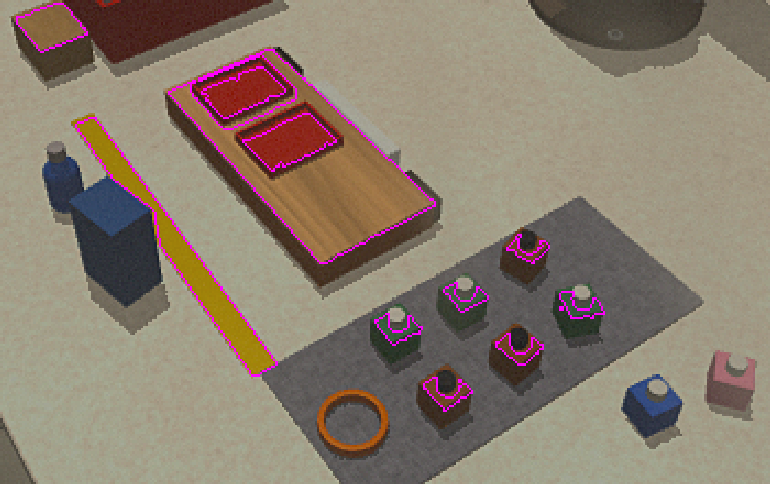

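The contours fit the top faces well in both views, but the two cameras disagree by about 8 mm in y. I'll check both against the wrist camera, starting by moving over the bottles with the tool axes along the world axes.

```bash
sed -i 's/yellow=(H>18)&(H<32)&(S>170)&(V>90)/yellow=(H>20)\&(H<30)\&(S>140)\&(V>90)/; s/(S>190)&(V>90)/(S>160)\&(V>80)/' h.py
python3 - <<'E'
from h import *
for n in ("top","scene"):
    d=get_image(n); m=masks(d)
    for k,z in (("red",.046),("yellow",0)):
        for c in blobs(m[k]):
            u=c[:,0].mean(0)
            if n=="top" and not(150<u[0]<420 and 150<u[1]<340): continue
            if n=="scene" and not(180<u[0]<530 and 210<u[1]<400): continue
            ce,s,a=rect(d,c,z); print(n,k,u.round(),"c",ce.round(1),"s",s.round(1),"a %.1f"%a)
go(330,480,300,0)
E
```

```text
top red [367. 234.] c [541.1 -78.5] s [95.1 75. ] a 0.1
top red [326. 234.] c [543.7  26.8] s [95.  74.4] a -0.1
top yellow [324. 173.] c [709.9  29.2] s [ 26.1 435.7] a -1.0
scene red [311. 243.] c [545.1  31.3] s [90.5 72.7] a -0.1
scene red [290. 221.] c [543.9 -69.8] s [93.7 64.7] a -1.0
scene yellow [260. 291.] c [710.6  37.9] s [ 30. 436.] a -1.0
t 0.45 tcp [169.5 653.3 231.2] yaw -14.54 zax [-0. -0. -1.] F [-0.2 -0.4  0.5] w 85.3
go rv [ 0.     0.    -0.254]  shift cm [19.89 12.75 -6.87]
```

Emit:
send_rows --pt "0 0 -0.1 0 0 -4 8.5" --pt "0 0 -0.2 4 0 -7 8.5" --pt "0 0 -0.253 8 0 -7 8.5"

```text
time: 0.7
tool_pos: [0.2413, 0.6369, 0.3065]
tool_rot: [1.0, 0.005, 0.001, -0.004]
ft_force: [1.5, 1.1, 1.5]
grip_width: 0.0849
```

Emit:
send_rows --pt "0 0 0 2 3.5 0 8.5" --pt "0 0 0 4 7 0 8.5" --pt "0 0 0 6 10.5 0 8.5" --pt "0 0 0 8 14 0 8.5" --pt "0 0 0 10 17.5 0 8.5"

```text
time: 1.12
tool_pos: [0.3435, 0.461, 0.3057]
tool_rot: [1.0, 0.005, 0.001, -0.004]
ft_force: [1.1, -0.1, 0.8]
grip_width: 0.085
```

Emit:
send_rows --pt "0 0 0 2 3.5 0 8.5" --pt "0 0 0 4 7 0 8.5" --pt "0 0 0 6 10.5 0 8.5" --pt "0 0 0 8 14 0 8.5" --pt "0 0 0 8 14 0 8.5"

```text
time: 1.53
tool_pos: [0.4268, 0.3168, 0.3056]
tool_rot: [1.0, 0.003, 0.002, -0.004]
ft_force: [0.2, 0.1, 0.5]
grip_width: 0.0849
```

Run:
```python
from h import *
state()
d=get_image("wrist"); cv2.imwrite("pics/w1.png",d["image"]); print(d["pose"].round(3).tolist())
m=masks(d)
for k,z in (("red",.046),("yellow",0),("wood",.04),("amber",.039),("green",.039)):
    for c in blobs(m[k],200):
        ce,s,a=rect(d,c,z); print(k,c[:,0].mean(0).round(),"c",ce.round(1),"s",s.round(1),"a %.1f"%a)
```

```text
t 1.53 tcp [426.8 316.8 305.6] yaw 0.32 zax [ 0.003  0.008 -1.   ] F [0.2 0.1 0.5] w 84.9
[[0.006, -0.95, -0.312, 0.507], [-1.0, -0.008, 0.005, 0.317], [-0.007, 0.312, -0.95, 0.448], [0.0, 0.0, 0.0, 1.0]]
red [594.  94.] c [545.2  25.9] s [97.6 76.7] a 0.4
wood [344. 202.] c [425.3 294.3] s [34.5 34.3] a 16.1
wood [268. 125.] c [514.7 381.7] s [33.6 31.7] a 6.8
wood [552.  97.] c [541.9  74.2] s [150.  246.5] a 0.6
wood [265.  37.] c [600.6 381.3] s [34.3 33.4] a 0.2
amber [339. 199.] c [427.4 295.7] s [39.1 34.1] a 15.6
amber [269. 124.] c [514.7 380.9] s [34.9 38.5] a 7.3
amber [429.  98.] c [539.3 202. ] s [142.5   7.8] a 0.7
amber [267.  41.] c [597.5 380. ] s [39.2 38.6] a 0.2
green [276. 195.] c [433.2 376.2] s [40.4 36.1] a -20.9
green [335. 122.] c [517.1 306. ] s [35.3 35.3] a -2.0
green [342.  47.] c [592.2 299.4] s [39.5 35.1] a 0.3
```

View pics/w1.png

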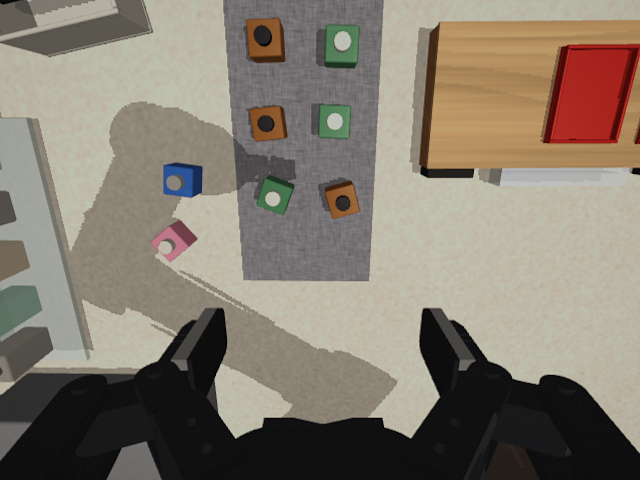

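The wrist camera reading falls between the other two, so top y needs about +3 mm. The front edge has to advance about 94 mm. Now I'll push the left pad first, with the fingers closed.

Emit:
send_rows --pt "0 0 0 -0.2 3.5 2 0" --pt "0 0 0 -0.4 7 5 0" --pt "0 0 0 -0.6 10.5 8 0" --pt "0 0 0 -0.6 14.5 11 0" --pt "0 0 0 -0.6 14.5 14.5 0"

```text
time: 2.0
tool_pos: [0.4217, 0.1757, 0.1667]
tool_rot: [1.0, 0.003, 0.003, -0.006]
ft_force: [1.2, 1.5, -0.3]
grip_width: 0.025
```

Run:
```python
from h import *
d=get_image("wrist"); cv2.imwrite("pics/w2.png",d["image"]); go(425,170,20,0)
```

```text
t 2.05 tcp [417.1 172.1 157.9] yaw 0.14 zax [-0.004  0.005 -1.   ] F [ -5.3  -4.6 -10.7] w 17.0
go rv [-0.005  0.004  0.002]  shift cm [ 0.84  0.28 13.78]
```

View pics/w2.png

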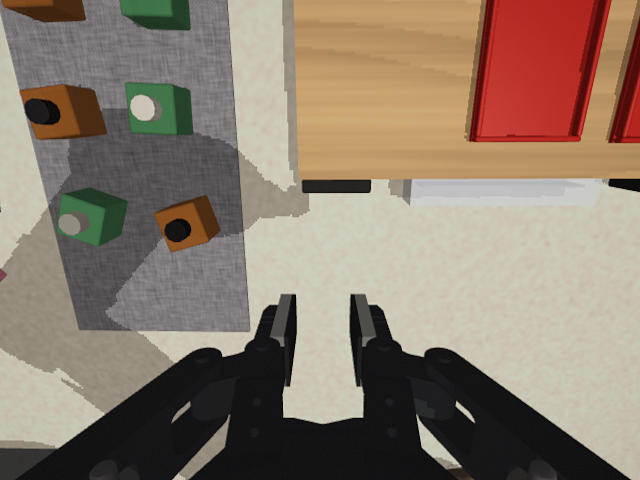

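The wrist view shows the left pad at (336,186), straight ahead of the fingers, with the card holder clear to the right. I'll descend now.

Emit:
send_rows --pt "0 0 0 0.2 0.2 4 0" --pt "0 0 0 0.2 0.2 8 0" --pt "0 0 0 0.2 0.2 11.5 0" --pt "0 0 0 0.2 0.2 13.5 0" --pt "0 0 0 0.2 0.2 13.5 0"

```text
time: 2.47
tool_pos: [0.4163, 0.1694, 0.0191]
tool_rot: [1.0, 0.001, -0.005, 0.0]
ft_force: [0.5, 0.1, -0.5]
grip_width: 0.0
```

Run:
```python
from h import *
d=get_image("wrist"); cv2.imwrite("pics/w3.png",d["image"]); go(462,170,20,0)
```

```text
t 2.52 tcp [417.6 170.4  21.4] yaw 0.18 zax [-0.007  0.001 -1.   ] F [0.4 0.2 0.5] w 0.0
go rv [-0.001  0.007  0.003]  shift cm [4.44 0.05 0.11]
```

View pics/w3.png

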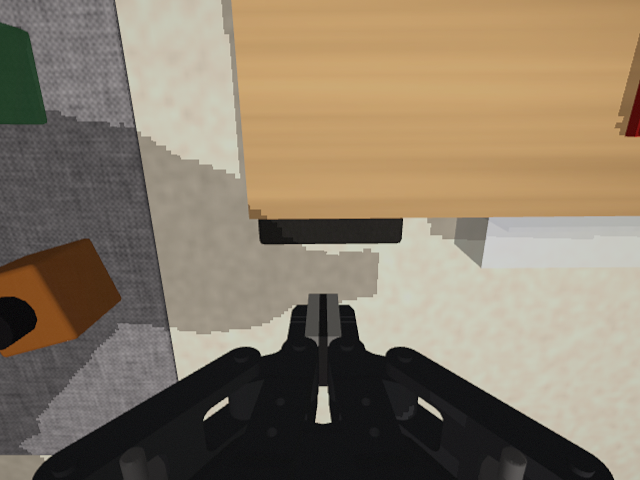

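Emit:
send_rows --pt "0 0 0 1.2 0 0 0" --pt "0 0 0 2.2 0 0 0" --pt "0 0 0 2.8 0 0 0" --pt "0 0 0 3.4 0 0 0" --pt "0 0 0 4.0 0 0 0"

```text
time: 2.93
tool_pos: [0.458, 0.1717, 0.0225]
tool_rot: [1.0, 0.001, -0.003, -0.002]
ft_force: [-11.0, 6.0, 4.9]
grip_width: 0.0001
```

Emit:
send_rows --pt "0 0 0 0.6 0 0 0" --pt "0 0 0 0.6 0 0 0"

```text
time: 3.1
tool_pos: [0.4653, 0.1724, 0.0237]
tool_rot: [1.0, 0.001, -0.003, -0.002]
ft_force: [-1.1, 2.0, -1.7]
grip_width: -0.0001
```

```bash
cat >> h.py <<'E'
def pl():
    d=get_image("top"); m=masks(d); r={}
    for c in blobs(m["yellow"],500):
        u=c[:,0].mean(0)
        if 150<u[1]<200: r["tape"]=rect(d,c,0)
    w=m["wood"]|m["red"]
    best=None
    for c in blobs(cv2.morphologyEx(w.astype(np.uint8),cv2.MORPH_CLOSE,np.ones((5,5)))>0,2000):
        u=c[:,0].mean(0)
        if 230<u[0]<420 and 160<u[1]<300: best=c
    ce,s,a=rect(d,best,.04); off=np.array([0,3.])
    r["plinth"]=(ce,s,a); cv2.imwrite("pics/top_last.png",d["image"][130:350,130:450])
    tc,ts,ta=r["tape"]; A=np.radians(a); B=np.radians(ta)
    R=np.array([[np.cos(A),-np.sin(A)],[np.sin(A),np.cos(A)]]); n=np.array([np.cos(B),np.sin(B)])
    print("tape",tc.round(1),"a %.2f"%ta,"plinth",(ce+off).round(1),s.round(1),"a %.2f"%a,"REL %.2f"%(a-ta))
    for k,y in(("L",165),("R",-165)):
        f=ce+R@[75,y]; print(k,"front corner to tape centre: %.1f"%((f-tc)@n), "pad face",(ce+off+R@[-87,np.sign(y)*135]).round(1))
E
python3 - <<'E'
from h import *
state(); pl(); d=get_image("wrist"); cv2.imwrite("pics/w4.png",d["image"])
E
```

```text
t 3.10 tcp [465.3 172.4  23.7] yaw 0.09 zax [-0.006  0.005 -1.   ] F [-1.1  2.  -1.7] w -0.1
tape [709.9  29.2] a -0.95 plinth [550.   27.5] [149.9 329.4] a -4.07 REL -3.12
L front corner to tape centre: -76.0 pad face [472.8 168.4]
R front corner to tape centre: -94.0 pad face [ 453.6 -100.9]
```

View pics/w4.png

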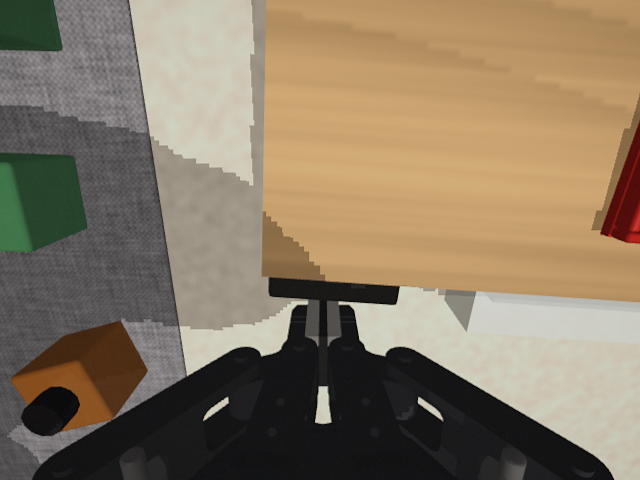

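View pics/top_last.png

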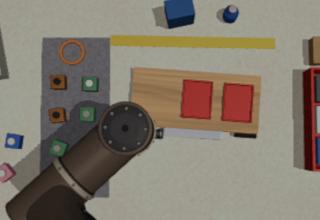

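The first stroke swung it to -3.1° relative to the tape, as expected. Now I'll retreat, lift over, and go to the right pad.

Emit:
send_rows --pt "0 0 0 -3 0 0 0" --pt "0 0 0 -4 1 -4 0" --pt "0 0 0 -4 5 -8 0" --pt "0 0 0 -4 9 -8 0" --pt "0 0 0 -4 13 -8 0"

```text
time: 3.62
tool_pos: [0.428, 0.0509, 0.1066]
tool_rot: [1.0, 0.003, 0.001, -0.004]
ft_force: [1.7, -0.8, -0.9]
grip_width: 0.0003
```

Emit:
send_rows --pt "0 0 0 0 4 0 0" --pt "0 0 0 0 8 0 0" --pt "0 0 0 0 12 0 0" --pt "0 0 0 0 14.4 3 0" --pt "0 0 0 0 14.4 6 0"

```text
time: 4.03
tool_pos: [0.4311, -0.0957, 0.0469]
tool_rot: [1.0, 0.001, 0.005, -0.005]
ft_force: [-0.2, 0.5, -0.8]
grip_width: -0.0
```

Run:
```python
from h import *
d=get_image("wrist"); cv2.imwrite("pics/w5.png",d["image"]); go(420,-102,20,0)
```

```text
t 4.08 tcp [427.  -94.9  41.1] yaw 0.01 zax [ 0.     0.009 -1.   ] F [-3.4 -0.4 -6.4] w 0.1
go rv [-0.009 -0.     0.   ]  shift cm [-0.7   0.73  2.1 ]
```

View pics/w5.png

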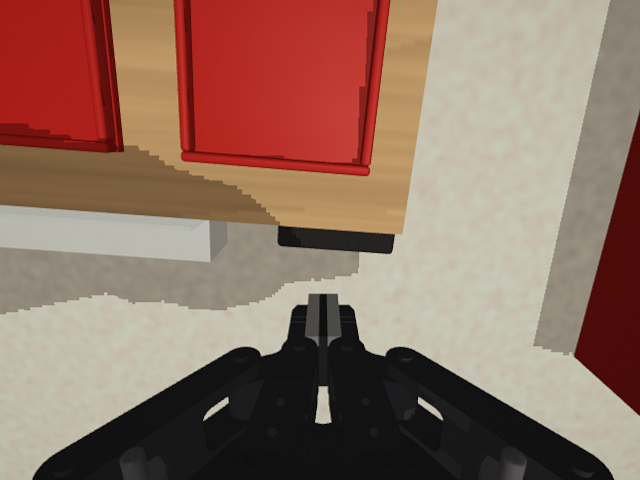

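Emit:
send_rows --pt "0 0 0 -0.2 0.9 1 0" --pt "0 0 0 0 0.9 2 0" --pt "0 0 0 1 0.9 2 0" --pt "0 0 0 1.7 0.9 2 0" --pt "0 0 0 2.3 0.9 2 0"

```text
time: 4.5
tool_pos: [0.4485, -0.1039, 0.0216]
tool_rot: [1.0, 0.0, -0.002, -0.004]
ft_force: [-14.3, -2.2, 8.7]
grip_width: 0.0001
```

Emit:
send_rows --pt "0 0 0 0.6 0 0 0" --pt "0 0 0 1.2 0 0 0" --pt "0 0 0 1.8 0 0 0" --pt "0 0 0 2.3 0 0 0" --pt "0 0 0 2.3 0 0 0"

```text
time: 4.92
tool_pos: [0.4697, -0.1044, 0.0218]
tool_rot: [1.0, 0.0, -0.005, -0.003]
ft_force: [-6.3, -4.3, -1.6]
grip_width: -0.0001
```

Run:
```python
from h import *
state(); pl()
```

```text
t 4.92 tcp [ 469.7 -104.4   21.8] yaw 0.00 zax [-0.01   0.007 -1.   ] F [-6.3 -4.3 -1.6] w -0.1
tape [709.9  29.2] a -0.96 plinth [576.6  34. ] [119.7 328.9] a 1.13 REL 2.09
L front corner to tape centre: -64.4 pad face [487.  167.2]
R front corner to tape centre: -52.3 pad face [ 492.3 -102.7]
```

```bash
sed -i 's|    r\["plinth"\]=(ce,s,a)|    A=np.radians(a); ce=ce-np.array([np.cos(A),np.sin(A)])*(75-s[0]/2) if s[0]<148 else ce\n    r["plinth"]=(ce,s,a)|' h.py
python3 - <<'E'
from h import *
pl(); go(427,170,100,0)
E
```

```text
tape [709.9  29.2] a -0.96 plinth [561.5  33.7] [119.7 328.9] a 1.09 REL 2.06
L front corner to tape centre: -79.4 pad face [472.  167.1]
R front corner to tape centre: -67.5 pad face [ 477.1 -102.9]
t 5.02 tcp [ 469.7 -104.3   21.8] yaw 0.01 zax [-0.009  0.007 -1.   ] F [-5.1 -3.5 -2.7] w 0.0
go rv [-0.007  0.009  0.   ]  shift cm [ -4.34 -27.48  -7.59]
```

Emit:
send_rows --pt "0 0 0 -3 0 0 0" --pt "0 0 0 -4 -1 -4 0" --pt "0 0 0 -4 -5 -8 0" --pt "0 0 0 -4 -9 -8 0" --pt "0 0 0 -4 -13 -8 0"

```text
time: 5.43
tool_pos: [0.4332, 0.0191, 0.1072]
tool_rot: [1.0, -0.0, -0.001, -0.005]
ft_force: [2.2, -0.3, -1.7]
grip_width: 0.0
```

Emit:
send_rows --pt "0 0 0 0 -4 0 0" --pt "0 0 0 0 -8 0 0" --pt "0 0 0 0 -12 0 0" --pt "0 0 0 0 -14.4 2 0" --pt "0 0 0 0 -14.4 6 0"

```text
time: 5.85
tool_pos: [0.4385, 0.1725, 0.054]
tool_rot: [1.0, 0.003, 0.005, -0.01]
ft_force: [2.3, 1.3, -1.3]
grip_width: -0.0005
```

Run:
```python
from h import *
d=get_image("wrist"); cv2.imwrite("pics/w6.png",d["image"]); go(435,169,20,0)
```

```text
t 5.90 tcp [432.7 166.7  44.3] yaw 0.15 zax [-0.002  0.011 -1.   ] F [-3.  -3.9 -7.9] w 0.2
go rv [-0.011  0.002  0.003]  shift cm [ 0.23 -0.2   2.43]
```

View pics/w6.png

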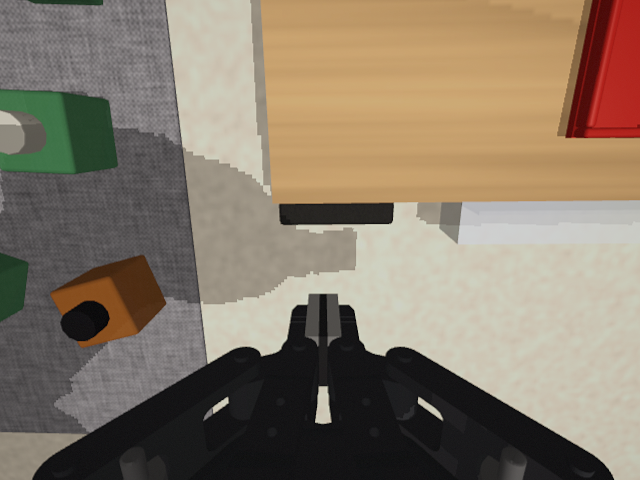

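The left pad is at (336,214), ahead of the fingers. This is left stroke 2, to TCP x of about 493.

Emit:
send_rows --pt "0 0 0 0 -0.3 1.2 0" --pt "0 0 0 0.5 -0.3 2.3 0" --pt "0 0 0 1.8 -0.3 2.3 0" --pt "0 0 0 2.8 -0.3 2.3 0" --pt "0 0 0 3.4 -0.3 2.3 0"

```text
time: 6.32
tool_pos: [0.4677, 0.171, 0.0223]
tool_rot: [1.0, 0.001, -0.001, -0.006]
ft_force: [-12.0, 6.7, 4.8]
grip_width: -0.0001
```

Emit:
send_rows --pt "0 0 0 0.6 0 0 0" --pt "0 0 0 1.2 0 0 0" --pt "0 0 0 1.8 0 0 0" --pt "0 0 0 2.4 0 0 0" --pt "0 0 0 2.6 0 0 0"

```text
time: 6.73
tool_pos: [0.4936, 0.1714, 0.0229]
tool_rot: [1.0, 0.001, -0.001, -0.006]
ft_force: [-7.4, 4.6, -0.9]
grip_width: -0.0004
```

Run:
```python
from h import *
state(); pl()
```

```text
t 6.73 tcp [493.6 171.4  22.9] yaw 0.10 zax [-0.003  0.012 -1.   ] F [-7.4  4.6 -0.9] w -0.4
tape [709.9  29.2] a -0.95 plinth [575.5  26. ] [149.7 328.9] a -5.18 REL -4.23
L front corner to tape centre: -47.4 pad face [501.  168.3]
R front corner to tape centre: -71.7 pad face [ 476.7 -100.6]
```

Emit:
send_rows --pt "0 0 0 -3.5 0 0 0" --pt "0 0 0 -5 1 -4 0" --pt "0 0 0 -5 5 -8 0" --pt "0 0 0 -5 9 -8 0" --pt "0 0 0 -5 13 -8 0"

```text
time: 7.2
tool_pos: [0.4465, 0.0504, 0.1056]
tool_rot: [1.0, 0.003, 0.002, -0.008]
ft_force: [1.6, 0.0, 0.3]
grip_width: -0.0004
```

Emit:
send_rows --pt "0 0 0 0 4 0 0" --pt "0 0 0 0 8 0 0" --pt "0 0 0 0 12 0 0" --pt "0 0 0 0 14.8 2 0" --pt "0 0 0 0 14.8 6 0"

```text
time: 7.62
tool_pos: [0.4519, -0.1, 0.0477]
tool_rot: [1.0, 0.001, 0.008, -0.008]
ft_force: [1.7, 1.1, -0.6]
grip_width: -0.0003
```

Run:
```python
from h import *
go(440,-104,20,0)
```

```text
t 7.62 tcp [ 451.9 -100.    47.7] yaw 0.12 zax [ 0.016  0.016 -1.   ] F [ 1.7  1.1 -0.6] w -0.3
go rv [-0.016 -0.016  0.002]  shift cm [-1.24  0.44  2.74]
```

Emit:
send_rows --pt "-0.01 -0.01 0 -0.8 0.4 1.4 0" --pt "-0.016 -0.016 0 -0.5 0.4 2.6 0" --pt "-0.016 -0.016 0 0.6 0.4 2.6 0" --pt "-0.016 -0.016 0 1.5 0.4 2.6 0" --pt "-0.016 -0.016 0 2.1 0.4 2.6 0"

```text
time: 8.03
tool_pos: [0.4727, -0.104, 0.0226]
tool_rot: [1.0, 0.001, -0.002, 0.0]
ft_force: [-13.1, -3.4, 7.5]
grip_width: 0.0
```

Run:
```python
from h import *
go(503,-104,21,0)
```

```text
t 8.03 tcp [ 472.7 -104.    22.6] yaw 0.11 zax [-0.004 -0.    -1.   ] F [-13.1  -3.4   7.5] w 0.0
go rv [0.    0.004 0.002]  shift cm [3.04 0.01 0.15]
```

Emit:
send_rows --pt "0 0 0 0.7 0 0.1 0" --pt "0 0 0 1.4 0 0.1 0" --pt "0 0 0 2.1 0 0.1 0" --pt "0 0 0 2.7 0 0.1 0" --pt "0 0 0 3.0 0 0.1 0"

```text
time: 8.45
tool_pos: [0.5008, -0.1047, 0.0219]
tool_rot: [1.0, 0.001, -0.004, 0.0]
ft_force: [-7.7, -5.8, -1.6]
grip_width: 0.0001
```

Run:
```python
from h import *
state(); pl()
```

```text
t 8.45 tcp [ 500.8 -104.7   21.9] yaw 0.07 zax [-0.008 -0.001 -1.   ] F [-7.7 -5.8 -1.6] w 0.1
tape [709.9  29.2] a -0.96 plinth [591.   34.2] [124.4 328.9] a 1.76 REL 2.72
L front corner to tape centre: -51.9 pad face [499.9 166.5]
R front corner to tape centre: -36.2 pad face [ 508.2 -103.4]
```

Emit:
send_rows --pt "0 0 0 -3.5 0 0 0" --pt "0 0 0 -5 -1 -4 0" --pt "0 0 0 -5 -5 -8 0" --pt "0 0 0 -5 -9 -8 0" --pt "0 0 0 -5 -13 -8 0"

```text
time: 8.92
tool_pos: [0.4549, 0.0183, 0.1067]
tool_rot: [1.0, 0.0, 0.0, -0.001]
ft_force: [1.7, 0.3, -0.1]
grip_width: 0.0001
```

Emit:
send_rows --pt "0 0 0 0 -4 0 0" --pt "0 0 0 0 -8 0 0" --pt "0 0 0 0 -12 0 0" --pt "0 0 0 0 -14.8 2 0" --pt "0 0 0 0 -14.8 6 0"

```text
time: 9.33
tool_pos: [0.4608, 0.1757, 0.0529]
tool_rot: [1.0, 0.003, 0.007, -0.007]
ft_force: [2.1, 1.1, -1.6]
grip_width: -0.0001
```

Run:
```python
from h import *
go(465,169,20,0)
```

```text
t 9.33 tcp [460.8 175.7  52.9] yaw 0.38 zax [ 0.014  0.013 -1.   ] F [ 2.1  1.1 -1.6] w -0.1
go rv [-0.013 -0.014  0.007]  shift cm [0.37 0.72 3.28]
```

Emit:
send_rows --pt "-0.013 -0.014 0.007 0 0.7 1.6 0" --pt "-0.013 -0.014 0.007 0.2 0.7 3.1 0" --pt "-0.013 -0.014 0.007 1.4 0.7 3.1 0" --pt "-0.013 -0.014 0.007 2.6 0.7 3.1 0" --pt "-0.013 -0.014 0.007 3.4 0.7 3.1 0"

```text
time: 9.75
tool_pos: [0.4967, 0.1709, 0.0233]
tool_rot: [1.0, 0.0, 0.0, -0.001]
ft_force: [-10.7, 6.5, 3.6]
grip_width: 0.0
```

Run:
```python
from h import *
go(524,169,21,0)
```

```text
t 9.75 tcp [496.7 170.9  23.3] yaw 0.02 zax [ 0.     0.001 -1.   ] F [-10.7   6.5   3.6] w 0.0
go rv [-0.001 -0.     0.   ]  shift cm [2.73 0.19 0.23]
```

Emit:
send_rows --pt "0 0 0 0.6 0 0.1 0" --pt "0 0 0 1.2 0 0.1 0" --pt "0 0 0 1.8 0 0.1 0" --pt "0 0 0 2.4 0 0.1 0" --pt "0 0 0 2.6 0 0.1 0"

```text
time: 10.17
tool_pos: [0.5229, 0.1722, 0.0233]
tool_rot: [1.0, 0.0, 0.0, -0.001]
ft_force: [-8.5, 5.6, 0.7]
grip_width: 0.0
```

Run:
```python
from h import *
state(); pl()
```

```text
t 10.17 tcp [522.9 172.2  23.3] yaw 0.01 zax [ 0.     0.003 -1.   ] F [-8.5  5.6  0.7] w 0.0
tape [709.7  29.2] a -0.96 plinth [606.5  26.5] [150.1 329.4] a -4.98 REL -4.02
L front corner to tape centre: -16.6 pad face [531.6 168.5]
R front corner to tape centre: -39.8 pad face [ 508.1 -100.5]
```

Emit:
send_rows --pt "0 0 0 -3.5 0 0 0" --pt "0 0 0 -5 1 -4 0" --pt "0 0 0 -5 5 -8 0" --pt "0 0 0 -5 9 -8 0" --pt "0 0 0 -5 13 -8 0"

```text
time: 10.63
tool_pos: [0.4758, 0.0526, 0.1073]
tool_rot: [1.0, 0.002, 0.004, -0.003]
ft_force: [1.3, -0.0, 0.3]
grip_width: -0.0001
```

Emit:
send_rows --pt "0 0 0 0 4 0 0" --pt "0 0 0 0 8 0 0" --pt "0 0 0 0 12 0 0" --pt "0 0 0 0 14.8 2 0" --pt "0 0 0 0 14.8 6 0"

```text
time: 11.05
tool_pos: [0.4822, -0.098, 0.0512]
tool_rot: [1.0, 0.001, 0.011, -0.004]
ft_force: [1.5, -0.1, -1.4]
grip_width: -0.0
```

Run:
```python
from h import *
go(470,-104,20,0)
```

```text
t 11.05 tcp [482.2 -98.   51.2] yaw 0.11 zax [ 0.021  0.008 -1.   ] F [ 1.5 -0.1 -1.4] w -0.0
go rv [-0.008 -0.021  0.002]  shift cm [-1.28  0.62  3.08]
```

Emit:
send_rows --pt "-0.008 -0.021 0 -1 0.6 1.5 0" --pt "-0.008 -0.021 0 -0.8 0.6 3 0" --pt "-0.008 -0.021 0 0.3 0.6 3 0" --pt "-0.008 -0.021 0 1.4 0.6 3 0" --pt "-0.008 -0.021 0 2.2 0.6 3 0"

```text
time: 11.47
tool_pos: [0.5048, -0.1038, 0.0225]
tool_rot: [1.0, 0.001, -0.002, 0.0]
ft_force: [-12.9, -5.7, 7.2]
grip_width: -0.0001
```

Run:
```python
from h import *
go(530,-104,21,0)
```

```text
t 11.47 tcp [ 504.8 -103.8   22.5] yaw 0.16 zax [-0.003 -0.001 -1.   ] F [-12.9  -5.7   7.2] w -0.1
go rv [0.001 0.003 0.003]  shift cm [2.52 0.02 0.14]
```

Emit:
send_rows --pt "0 0 0 0.6 0 0.1 0" --pt "0 0 0 1.2 0 0.1 0" --pt "0 0 0 1.8 0 0.1 0" --pt "0 0 0 2.4 0 0.1 0" --pt "0 0 0 2.5 0 0.1 0"

```text
time: 11.88
tool_pos: [0.5285, -0.1043, 0.0221]
tool_rot: [1.0, 0.001, -0.004, 0.001]
ft_force: [-7.7, -5.5, -0.6]
grip_width: 0.0002
```

Run:
```python
from h import *
state(); pl()
```

```text
t 11.88 tcp [ 528.5 -104.3   22.1] yaw 0.15 zax [-0.008 -0.002 -1.   ] F [-7.7 -5.5 -0.6] w 0.2
tape [709.9  29.2] a -0.95 plinth [620.2  33.4] [140.1 328.8] a 1.72 REL 2.68
L front corner to tape centre: -22.5 pad face [529.2 165.8]
R front corner to tape centre: -7.1 pad face [ 537.3 -104.1]
```

Emit:
send_rows --pt "0 0 0 -3.5 0 0 0" --pt "0 0 0 -5 -1 -4 0" --pt "0 0 0 -5 -5 -8 0" --pt "0 0 0 -5 -9 -8 0" --pt "0 0 0 -5 -13 -8 0"

```text
time: 12.35
tool_pos: [0.4822, 0.0189, 0.1072]
tool_rot: [1.0, 0.001, 0.0, -0.001]
ft_force: [0.7, 0.8, -1.0]
grip_width: -0.0001
```

Emit:
send_rows --pt "0 0 0 0 -4 0 0" --pt "0 0 0 0 -8 0 0" --pt "0 0 0 0 -12 0 0" --pt "0 0 0 0 -14.6 2 0" --pt "0 0 0 0 -14.6 6 0"

```text
time: 12.77
tool_pos: [0.4878, 0.1741, 0.0534]
tool_rot: [1.0, 0.005, 0.007, -0.005]
ft_force: [1.7, 0.6, -1.1]
grip_width: 0.0002
```

Run:
```python
from h import *
go(490,169,20,0)
```

```text
t 12.77 tcp [487.8 174.1  53.4] yaw 0.54 zax [ 0.014  0.01  -1.   ] F [ 1.7  0.6 -1.1] w 0.2
go rv [-0.01  -0.014  0.009]  shift cm [0.17 0.55 3.33]
```

Emit:
send_rows --pt "-0.01 -0.014 0.009 0 0.6 1.6 0" --pt "-0.01 -0.014 0.009 0.2 0.6 3.2 0" --pt "-0.01 -0.014 0.009 1.4 0.6 3.2 0" --pt "-0.01 -0.014 0.009 2.6 0.6 3.2 0" --pt "-0.01 -0.014 0.009 3.2 0.6 3.2 0"

```text
time: 13.18
tool_pos: [0.5226, 0.1707, 0.0232]
tool_rot: [1.0, 0.001, 0.001, -0.001]
ft_force: [-11.4, 6.6, 5.5]
grip_width: 0.0001
```

Run:
```python
from h import *
go(540,169,21,0)
```

```text
t 13.18 tcp [522.6 170.7  23.2] yaw 0.12 zax [ 0.002  0.001 -1.   ] F [-11.4   6.6   5.5] w 0.1
go rv [-0.001 -0.002  0.002]  shift cm [1.74 0.18 0.22]
```

Emit:
send_rows --pt "0 0 0 0.5 0 0.1 0" --pt "0 0 0 1.0 0 0.1 0" --pt "0 0 0 1.4 0 0.1 0" --pt "0 0 0 1.6 0 0.1 0" --pt "0 0 0 1.7 0 0.1 0"

```text
time: 13.6
tool_pos: [0.5388, 0.172, 0.0231]
tool_rot: [1.0, 0.001, 0.0, -0.001]
ft_force: [-9.3, 6.5, 1.6]
grip_width: 0.0002
```

Run:
```python
from h import *
state(); pl()
```

```text
t 13.60 tcp [538.8 172.   23.1] yaw 0.12 zax [ 0.     0.002 -1.   ] F [-9.3  6.5  1.6] w 0.2
tape [710.   29.2] a -0.95 plinth [628.3  29.5] [149.5 328.6] a -2.33 REL -1.38
L front corner to tape centre: -2.7 pad face [546.8 168. ]
R front corner to tape centre: -10.6 pad face [ 535.9 -101.8]
```

Emit:
send_rows --pt "0 0 0 -3.5 0 0 0" --pt "0 0 0 -5 1 -4 0" --pt "0 0 0 -5 5 -8 0" --pt "0 0 0 -5 9 -8 0" --pt "0 0 0 -5 13 -8 0"

```text
time: 14.07
tool_pos: [0.4917, 0.0524, 0.1072]
tool_rot: [1.0, 0.003, 0.004, -0.003]
ft_force: [0.9, -0.1, 0.4]
grip_width: -0.0001
```

Emit:
send_rows --pt "0 0 0 0 4 0 0" --pt "0 0 0 0 8 0 0" --pt "0 0 0 0 12 0 0" --pt "0 0 0 0 14.8 2 0" --pt "0 0 0 0 14.8 6 0"

```text
time: 14.48
tool_pos: [0.4981, -0.0982, 0.0513]
tool_rot: [1.0, 0.002, 0.01, -0.003]
ft_force: [1.5, 0.6, -1.4]
grip_width: 0.0001
```

Run:
```python
from h import *
go(500,-104,20,0)
```

```text
t 14.48 tcp [498.1 -98.2  51.3] yaw 0.26 zax [ 0.02   0.007 -1.   ] F [ 1.5  0.6 -1.4] w 0.1
go rv [-0.007 -0.02   0.005]  shift cm [0.12 0.6  3.13]
```

Emit:
send_rows --pt "-0.007 -0.02 0.005 -0.3 0.6 1.5 0" --pt "-0.007 -0.02 0.005 0 0.6 3 0" --pt "-0.007 -0.02 0.005 1 0.6 3 0" --pt "-0.007 -0.02 0.005 2 0.6 3 0" --pt "-0.007 -0.02 0.005 2.6 0.6 3 0"

```text
time: 14.9
tool_pos: [0.5277, -0.1032, 0.0235]
tool_rot: [1.0, 0.001, 0.001, 0.0]
ft_force: [-10.5, -0.1, 4.0]
grip_width: 0.0001
```

Run:
```python
from h import *
go(537,-104,21,0)
```

```text
t 14.90 tcp [ 527.7 -103.2   23.5] yaw 0.07 zax [ 0.002 -0.001 -1.   ] F [-10.5  -0.1   4. ] w 0.1
go rv [ 0.001 -0.002  0.001]  shift cm [0.93 0.08 0.25]
```

Emit:
send_rows --pt "0 0 0 0.4 0 0.1 0" --pt "0 0 0 0.7 0 0.1 0" --pt "0 0 0 0.9 0 0.1 0" --pt "0 0 0 0.95 0 0.1 0" --pt "0 0 0 0.95 0 0.1 0"

```text
time: 15.32
tool_pos: [0.5331, -0.1041, 0.023]
tool_rot: [1.0, 0.0, -0.003, 0.001]
ft_force: [-12.4, -4.4, 7.7]
grip_width: 0.0001
```

Run:
```python
from h import *
state(); pl()
```

```text
t 15.32 tcp [ 533.1 -104.1   23. ] yaw 0.04 zax [-0.006 -0.002 -1.   ] F [-12.4  -4.4   7.7] w 0.1
tape [709.9  29.2] a -0.95 plinth [631.6  30.9] [137.7 329.2] a 0.17 REL 1.12
L front corner to tape centre: -6.5 pad face [544.2 165.7]
R front corner to tape centre: -0.1 pad face [ 545.  -104.3]
```

Emit:
send_rows --pt "0 0 0 -3.5 0 0 0" --pt "0 0 0 -7 0 -3 0" --pt "0 0 0 -9 -3 -7 0" --pt "0 0 0 -9 -6 -11 0" --pt "0 0 0 -9 -9 -15 0"

```text
time: 15.78
tool_pos: [0.4439, -0.0318, 0.1514]
tool_rot: [1.0, 0.0, -0.002, 0.001]
ft_force: [2.1, -0.1, -0.5]
grip_width: 0.0002
```

Run:
```python
from h import *
state(); pl()
d=get_image("scene"); cv2.imwrite("pics/s2.png",cv2.resize(d["image"][170:360,180:500],None,fx=2.4,fy=2.4))
m=masks(d)
for c in blobs(m["yellow"],500): tr=rect(d,c,0); print("tape",[np.round(q,1) for q in tr])
m2=cv2.morphologyEx((m["wood"]|m["red"]).astype(np.uint8),cv2.MORPH_CLOSE,np.ones((5,5)))>0
for c in blobs(m2,3000): 
    if 200<c[:,0,0].mean()<500: print("wood",c[:,0].mean(0),[np.round(q,1) for q in rect(d,c,.04)])
```

```text
t 15.78 tcp [443.9 -31.8 151.4] yaw 0.02 zax [-0.004 -0.001 -1.   ] F [ 2.1 -0.1 -0.5] w 0.2
tape [710.   29.2] a -0.95 plinth [630.8  31. ] [149.7 328.4] a -1.13 REL -0.17
L front corner to tape centre: -3.6 pad face [546.5 167.7]
R front corner to tape centre: -4.6 pad face [ 541.2 -102.3]
tape [array([712.2, 132.7]), array([ 30. , 246.4]), np.float64(-1.0)]
wood [283.33928571 265.11071429] [array([632.2,  35.1]), array([150.7, 330. ]), np.float64(-1.0)]
```

View pics/s2.png

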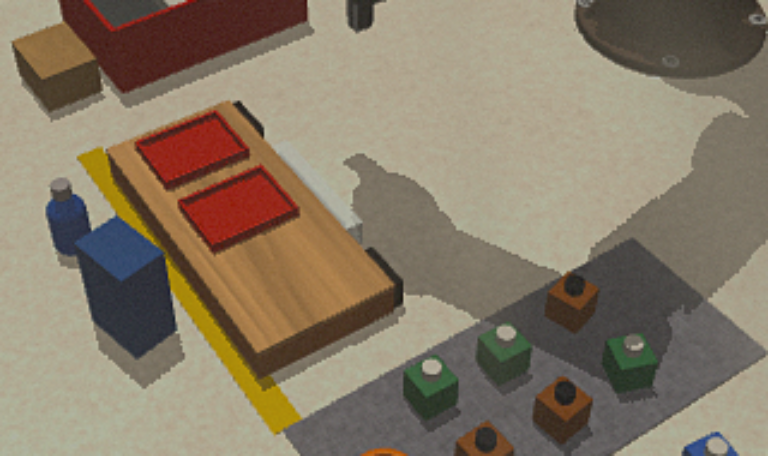

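View pics/top_last.png

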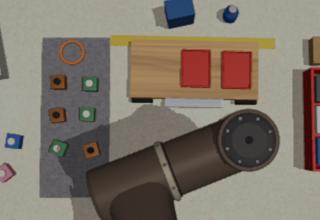

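Both the top and scene views put the front edge about 4 mm short of the tape centre and square to it within 0.2°. So it stands on the tape after four strokes each side. Next I'll measure the trays and bottles with the wrist camera.

Emit:
send_rows --pt "0 0 0 2 -1 -4 3" --pt "0 0 0 4 -2 -8 6" --pt "0 0 0 6 -4 -11 6" --pt "0 0 0 7 -6 -13 6" --pt "0 0 0 7 -6 -13 6"

```text
time: 16.3
tool_pos: [0.5229, 0.0343, 0.2939]
tool_rot: [1.0, 0.004, 0.009, -0.002]
ft_force: [1.4, 0.1, 1.3]
grip_width: 0.0595
```

```bash
cat >> h.py <<'E'
def tri(obs):
    """obs: list of (d,uv): least squares point of rays"""
    A=np.zeros((3,3));b=np.zeros(3)
    for d,uv in obs:
        K=d["K"];P=d["pose"]; r=P[:3,:3]@np.array([(uv[0]-K[0,2])/K[0,0],(uv[1]-K[1,2])/K[1,1],1]); r/=np.linalg.norm(r)
        M=np.eye(3)-np.outer(r,r); A+=M; b+=M@P[:3,3]
    return np.linalg.solve(A,b)*1000
E
python3 - <<'E'
from h import *
import pickle
state(); d=get_image("wrist"); cv2.imwrite("pics/w7.png",d["image"]); pickle.dump(d,open("wA.pkl","wb"))
m=masks(d)
for c in blobs(m["red"],3000):
    q=cv2.boxPoints(cv2.minAreaRect(c)); print(c[:,0].mean(0).round(),q.round(1).tolist(),[np.round(v,1) for v in rect(d,c,.052)])
E
```

```text
t 16.30 tcp [522.9  34.3 293.9] yaw 0.43 zax [ 0.018  0.004 -1.   ] F [1.4 0.1 1.3] w 59.5
[431. 106.] [[391.1000061035156, 154.60000610351562], [399.20001220703125, 53.599998474121094], [474.1000061035156, 59.599998474121094], [466.0, 160.60000610351562]] [array([630.1, -77.2]), array([96.6, 76.5]), np.float64(-1.6)]
[332. 102.] [[294.1000061035156, 150.6999969482422], [297.1000061035156, 51.599998474121094], [370.5, 53.79999923706055], [367.5, 152.89999389648438]] [array([634. ,  26.5]), array([96.8, 74.7]), np.float64(-1.1)]
```

View pics/w7.png

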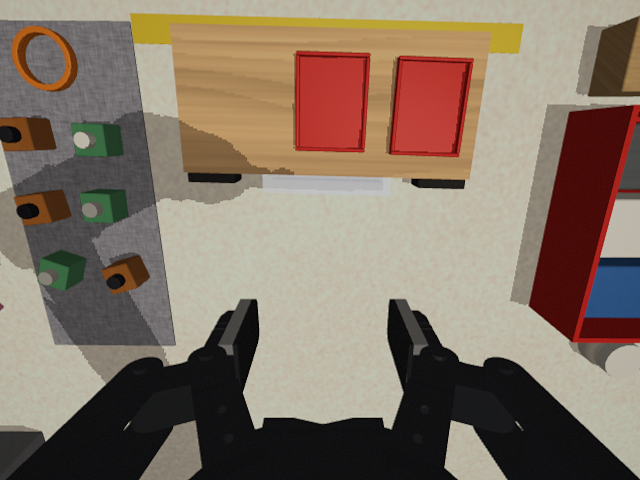

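Two trays are in view, at (332,102) and (431,106). The left one is A, at about (634, 26), and the right one is B, at about (630, -77). I'll go on towards the amber at (515, 381), checking the trays from a second place on the way.

Emit:
send_rows --pt "-0.004 -0.018 0.007 0 -4 0 6.2" --pt "-0.004 -0.018 0.007 0 -8 1 6.2" --pt "-0.004 -0.018 0.007 -1 -11 2 6.2" --pt "-0.004 -0.018 0.007 -1 -13 3 6.2" --pt "-0.004 -0.018 0.007 -1 -14 3 6.2"

```text
time: 16.77
tool_pos: [0.5089, 0.1754, 0.26]
tool_rot: [1.0, 0.001, -0.003, 0.001]
ft_force: [0.2, -0.4, 0.2]
grip_width: 0.0622
```

Run:
```python
from h import *
import pickle
state(); d=get_image("wrist"); cv2.imwrite("pics/w8.png",d["image"]); pickle.dump(d,open("wB.pkl","wb"))
a=pickle.load(open("wA.pkl","rb"))
def q(d):
    r=[]
    for c in blobs(masks(d)["red"],3000):
        if c[:,0,1].max()>230: continue
        h=cv2.convexHull(c); e=cv2.approxPolyDP(h,0.04*cv2.arcLength(h,True),True)[:,0]
        e=sorted(e.tolist(),key=lambda p:p[1]); e=sorted(e[:2])+sorted(e[2:4]); r.append(e)
    return sorted(r)
qa,qb=q(a),q(d); print(qa,qb)
for i in range(2):
    P=np.array([tri([(a,qa[i][j]),(d,qb[i][j])]) for j in range(4)]); print(P.round(1).tolist(),P.mean(0).round(1))
cm={}
for n,dd in(("a",a),("b",d)):
    m=masks(dd)
    for k in("amber","green"):
        for c in blobs(m[k],200):
            ce,s,an=rect(dd,c,.039); print(n,k,c[:,0].mean(0).round(),ce.round(1),s.round(1),"%.1f"%an)
```

```text
t 16.77 tcp [508.9 175.4 260. ] yaw 0.16 zax [-0.006 -0.001 -1.   ] F [ 0.2 -0.4  0.2] w 62.2
[[[298, 52], [370, 55], [297, 150], [364, 152]], [[401, 57], [474, 60], [392, 154], [459, 157]]] [[[446, 23], [533, 21], [433, 132], [512, 133]], [[566, 25], [639, 26], [541, 136], [617, 138]]]
[[684.0, 62.6, 39.4], [680.9, -10.9, 51.6], [586.9, 65.2, 41.9], [586.0, -8.8, 52.6]] [634.5  27.   46.4]
[[679.4, -43.1, 48.1], [682.6, -126.2, 27.2], [583.6, -40.4, 48.2], [581.6, -113.4, 51.8]] [631.8 -80.8  43.8]
a amber [125. 276.] [431.4 284. ] [39.8 56. ] 17.8
a amber [ 42. 208.] [517.1 368.2] [36.3 60.8] 7.2
a amber [ 26. 135.] [600.5 367.2] [34.1 59.5] 0.4
a amber [69. 65.] [670.8 307. ] [56.  22.2] -13.8
a amber [29. 55.] [680.7 344. ] [49.4 24.5] -18.3
a green [ 62. 270.] [437.2 364. ] [55.3 53.8] -21.1
a green [103. 207.] [519.8 294.8] [40.4 54.4] -1.4
a green [ 96. 140.] [594.9 288.6] [35.5 54. ] -1.5
b amber [224. 272.] [431.7 289.5] [43.  45.9] 15.6
b amber [136. 200.] [517.  373.7] [37.1 51.2] 7.8
b amber [125. 117.] [600.6 373.4] [34.8 50.4] 2.0
b amber [131.  21.] [682.5 351.7] [48.7 21.6] -28.7
b green [153. 268.] [437.4 369.4] [51.1 44. ] -21.3
b green [206. 196.] [519.7 300.6] [39.3 44.2] -0.9
b green [204. 123.] [595.1 294.5] [35.  44.4] 0.2
```

View pics/w8.png

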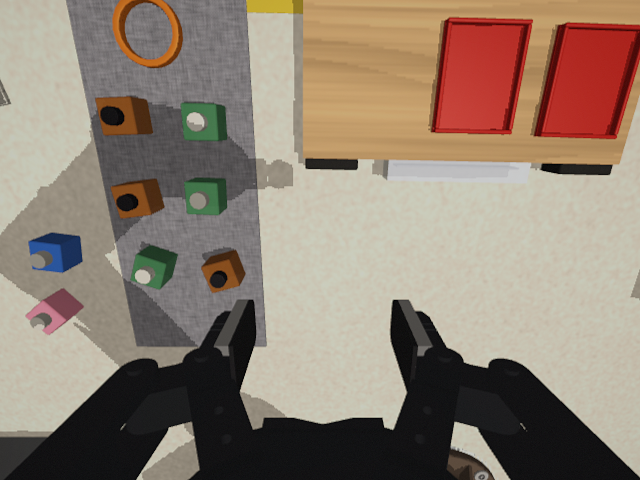

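Emit:
send_rows --pt "0 0 0 -1 -4 0 6.2" --pt "0 0 0 -1.5 -8 1 6.2" --pt "0 0 0 -2 -12 2 6.2" --pt "0 0 0 -2 -16 3 6.2" --pt "0 0 0 -2 -20.4 4 6.2"

```text
time: 17.23
tool_pos: [0.4888, 0.3763, 0.2226]
tool_rot: [1.0, 0.001, -0.002, 0.0]
ft_force: [1.2, -1.1, 0.1]
grip_width: 0.0622
```

Emit:
send_rows --pt "0 0 0 0 0 2 6.2" --pt "0 0 0 0 0 4 6.2" --pt "0 0 0 0 0 4 6.2"

```text
time: 17.48
tool_pos: [0.4871, 0.3748, 0.1789]
tool_rot: [1.0, 0.002, -0.004, 0.002]
ft_force: [0.1, -1.6, -1.0]
grip_width: 0.0618
```

```bash
cat >> h.py <<'E'
def bot(zt=.039,draw=None):
    s=state(); d=get_image("wrist")
    m=masks(d); o=d["image"].copy(); h=hsv(d).astype(int)
    cap={"amber":(h[...,2]<45)&(h[...,1]<120),"green":(h[...,2]>90)&(h[...,1]<50)}
    for k in("amber","green"):
        for c in blobs(m[k],300):
            x,y,w,hh=cv2.boundingRect(c)
            if y>330 or x<3 or x+w>637: continue
            hull=np.zeros(o.shape[:2],np.uint8); cv2.drawContours(hull,[cv2.convexHull(c)],-1,1,-1)
            hull=cv2.dilate(hull,np.ones((9,9)))
            cc=max(blobs(cap[k]&(hull>0),30),key=cv2.contourArea,default=None)
            t="" 
            if cc is not None:
                (u,v),r=cv2.minEnclosingCircle(cc); t="cap px %.0f,%.0f r%.1f world@51 %s"%(u,v,r,(ray(d,[u,v],.051)[0]*1000).round(1)); cv2.circle(o,(int(u),int(v)),int(r),(255,0,255),1)
            ce,sz,an=rect(d,c,zt); print(k,c[:,0].mean(0).round(),"body",ce.round(1),sz.round(1),"%.1f"%an,t)
    cv2.imwrite(draw or "pics/bot.png",o); return d
E
python3 - <<'E'
from h import *
bot(draw="pics/b1.png")
E
```

```text
t 17.48 tcp [487.1 374.8 178.9] yaw 0.18 zax [-0.008 -0.005 -1.   ] F [ 0.1 -1.6 -1. ] w 61.8
amber [399. 278.] body [437.3 299.7] [40.  36.6] 17.5 cap px 408,293 r8.4 world@51 [431.4 299.2]
amber [548.  68.] body [607.6 207.2] [93.7 17.5] -0.9 cap px 538,142 r12.1 world@51 [559.2 211.2]
green [319. 282.] body [437.4 377.6] [45.9 37.8] -20.6 cap px 320,280 r34.5 world@51 [443. 377.]
green [402. 190.] body [519.3 309.4] [38.1 40.4] -1.8 cap px 404,192 r35.2 world@51 [520.4 309.8]
green [418.  92.] body [594.6 303.1] [36.  40.9] -1.4 cap px 419,92 r43.0 world@51 [593.1 305.1]
```

View pics/b1.png

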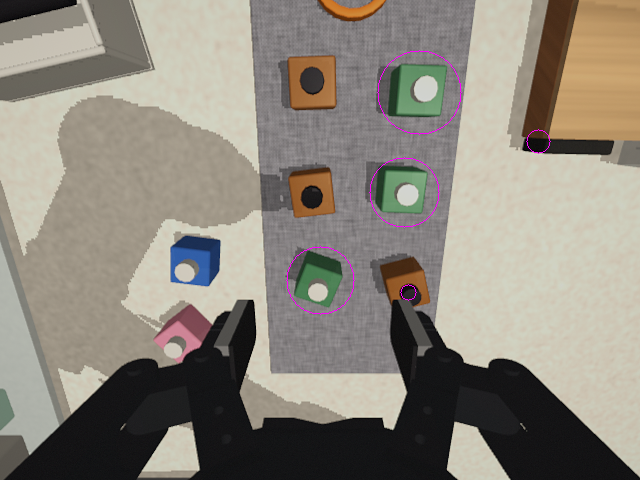

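Candidates in this view:

- **Ambers:** (312,80), (312,193), (405,280)
- **Greens:** (420,90), (403,190), (319,280)
- **Not wanted:** blue (195,262), pink (182,335)

I'm choosing the amber at (312,193). The amber mask needs widening for lit tops.

```bash
python3 - <<'E'
from h import *
d=cv2.imread("pics/b1.png"); h=cv2.cvtColor(d,cv2.COLOR_BGR2HSV)
for u,v in((300,180),(325,185),(312,197),(325,212),(300,65),(310,80),(395,270),(411,295),(408,293),(390,180),(425,92),(407,195),(317,292),(325,265),(305,190)): print((u,v),h[v,u])
E
sed -i 's/amber=(H>6)&(H<16)&(S>140)&(V>40)&(V<150)/amber=(H>6)\&(H<16)\&(S>165)\&(V>30)/; s/"green":(h\[...,2\]>90)&(h\[...,1\]<50)/"green":(h[...,2]>90)\&(h[...,1]<45)/; s/np.ones((9,9))/np.ones((3,3))/' h.py
python3 - <<'E'
from h import *
bot(draw="pics/b2.png")
d=cv2.imread("pics/b2.png"); cv2.imwrite("pics/b2c.png",cv2.resize(d[30:330,250:470],None,fx=2,fy=2))
E
```

```text
(300, 180) [ 14 174 155]
(325, 185) [ 14 163 163]
(312, 197) [ 0 19 27]
(325, 212) [ 14 169 160]
(300, 65) [ 14 165 159]
(310, 80) [ 0 14 54]
(395, 270) [ 13 196  69]
(411, 295) [170  19  41]
(408, 293) [170  18  42]
(390, 180) [ 62  74 155]
(425, 92) [ 45   7 211]
(407, 195) [ 40   7 212]
(317, 292) [ 21  23 210]
(325, 265) [ 65 105  61]
(305, 190) [130  24  32]
t 17.53 tcp [488.1 374.9 181.2] yaw 0.16 zax [-0.006 -0.003 -1.   ] F [ 0.4 -0.  -0.5] w 62.2
amber [407. 284.] body [432.9 298.3] [48.5 36.2] 16.1 cap px 411,296 r11.0 world@51 [428.6 296.3]
amber [316. 194.] body [516.6 383.3] [38.  34.7] 7.2 cap px 313,199 r10.8 world@51 [515.7 383.2]
amber [304.  96.] body [598.6 383.4] [33.7 32.7] 2.1 
amber [357.  12.] body [648.3 354. ] [14.7 49.7] 0.2 
green [319. 283.] body [437.4 377.6] [46.2 37.7] -20.3 cap px 319,291 r11.4 world@51 [433.3 378.4]
green [401. 191.] body [519.3 309.4] [38.1 40.6] -2.2 cap px 407,196 r12.1 world@51 [518.  307.6]
green [418.  94.] body [594.7 303.1] [36.1 40.9] -1.1 cap px 424,91 r14.6 world@51 [595.4 301.3]
```

View pics/b2c.png

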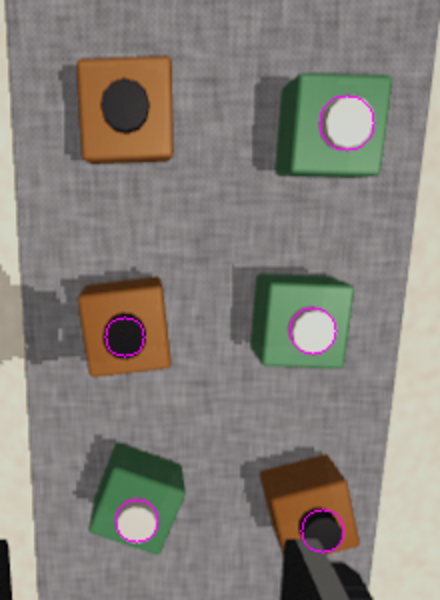

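The caps and bodies check out in the crop. The top view's depth gives cap tops at 51 mm, the mat at 3 mm, the plinth at 40 mm and the tray floor at 44–45 mm, which matches the text. Now the first amber.

```bash
sed -i 's/(S>165)&(V>30)/(S>150)\&(V>30)/' h.py
python3 - <<'E'
from h import *
go(515.5,383,15,6)
E
```

```text
t 17.58 tcp [489.  375.4 183. ] yaw 0.16 zax [-0.004 -0.001 -1.   ] F [ 0.9 -0.1  0.6] w 62.0
go rv [ 0.001  0.004 -0.102]  shift cm [ 2.72 -0.77 16.79]
```

Emit:
send_rows --pt "0 0.004 -0.05 1.4 -0.4 4 6.2" --pt "0 0.004 -0.102 2.7 -0.8 8 6.2" --pt "0 0.004 -0.102 2.7 -0.8 11.5 6.2" --pt "0 0.004 -0.102 2.7 -0.8 13 6.2" --pt "0 0.004 -0.102 2.7 -0.8 13 6.2"

```text
time: 18.0
tool_pos: [0.5149, 0.381, 0.0504]
tool_rot: [0.999, 0.052, -0.002, 0.002]
ft_force: [0.3, -0.0, 0.1]
grip_width: 0.0624
```

Run:
```python
from h import *
go(515.5,383,15,6); d=get_image("wrist"); cv2.imwrite("pics/w9.png",d["image"])
```

```text
t 18.00 tcp [514.9 381.   50.4] yaw 5.91 zax [-0.003 -0.005 -1.   ] F [ 0.3 -0.   0.1] w 62.4
go rv [ 0.005  0.004 -0.002]  shift cm [ 0.09 -0.21  3.54]
```

View pics/w9.png

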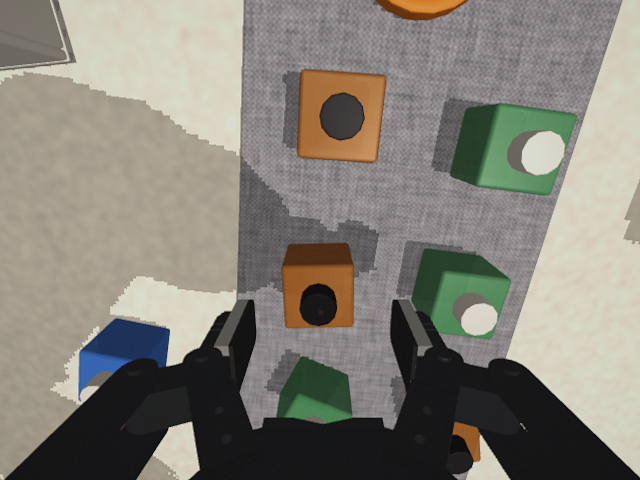

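Emit:
send_rows --pt "0 0 0 0.1 -0.1 0.5 5.2" --pt "0 0 0 0.1 -0.1 2 5.2" --pt "0 0 0 0.1 -0.1 3.5 5.2" --pt "0 0 0 0.1 -0.1 3.5 5.2" --pt "0 0 0 0.1 -0.1 3.5 3"

```text
time: 18.47
tool_pos: [0.5176, 0.3839, 0.0198]
tool_rot: [0.999, 0.052, 0.0, 0.001]
ft_force: [0.7, 0.1, 0.6]
grip_width: 0.0411
```

Emit:
send_rows --pt "0 0 0 0 0 0 2.5" --pt "0 0 0 0 0 0 2.5" --pt "0 0 0 0 0 0 2.5" --pt "0 0 0 0 0 0 2.5"

```text
time: 18.8
tool_pos: [0.5179, 0.3843, 0.0208]
tool_rot: [0.999, 0.052, 0.001, 0.0]
ft_force: [0.0, 1.3, 3.7]
grip_width: 0.0346
```

Run:
```python
from h import *
state(); d=get_image("wrist"); cv2.imwrite("pics/w10.png",d["image"])
```

```text
t 18.80 tcp [517.9 384.3  20.8] yaw 5.98 zax [ 0.002 -0.    -1.   ] F [0.  1.3 3.7] w 34.6
```

View pics/w10.png

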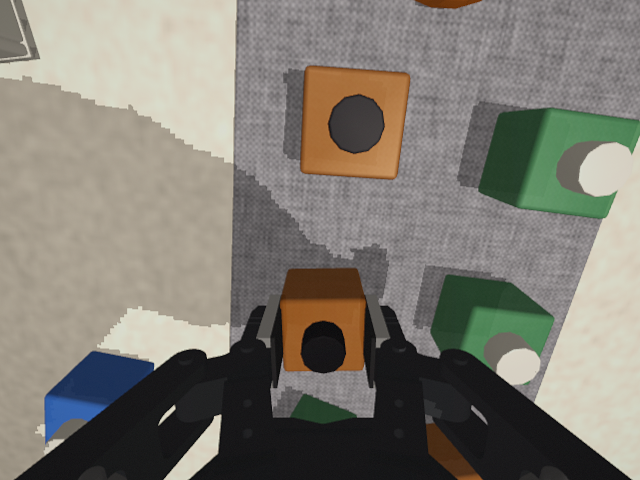

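The amber is gripped at 34.6 mm, with the TCP at z 20.8. I'll lift and carry it to tray A's far slot.

Emit:
send_rows --pt "0 0 0 0 0 -3 2.5" --pt "0 0 0 0 0 -7 2.5" --pt "0 0 0.06 0 0 -11 2.5" --pt "0 0 0.122 0 0 -13 2.5" --pt "0 0 0.122 0 0 -13 2.5"

```text
time: 19.27
tool_pos: [0.52, 0.3866, 0.1574]
tool_rot: [1.0, -0.01, 0.004, -0.003]
ft_force: [0.3, -0.0, -0.1]
grip_width: 0.0342
```

Run:
```python
from h import *
go(659,26,150,-1)
```

```text
t 19.27 tcp [520.  386.6 157.4] yaw -1.17 zax [ 0.008  0.006 -1.   ] F [ 0.3 -0.  -0.1] w 34.2
go rv [-0.007 -0.008 -0.003]  shift cm [14.62 35.77  0.63]
```

Emit:
send_rows --pt "0 0 0 1.5 3.6 0 2.5" --pt "0 0 0 3 7.4 0 2.5" --pt "0 0 0 4.5 11.2 0 2.5" --pt "0 0 0 6 15 0 2.5" --pt "-0.007 -0.008 0 7.5 18.8 0 2.5"

```text
time: 19.68
tool_pos: [0.5909, 0.1953, 0.1568]
tool_rot: [1.0, -0.01, 0.0, 0.0]
ft_force: [0.3, 0.2, -0.8]
grip_width: 0.0346
```

Emit:
send_rows --pt "0 0 0 1.5 3.6 0 2.5" --pt "0 0 0 3 7.4 0 2.5" --pt "0 0 0 4.5 11.2 0 2.5" --pt "0 0 0 6 14 0 2.5" --pt "0 0 0 7 16.5 0 2.5"

```text
time: 20.1
tool_pos: [0.6583, 0.0264, 0.1564]
tool_rot: [1.0, -0.01, -0.0, 0.0]
ft_force: [0.2, 0.2, -1.4]
grip_width: 0.0344
```

```bash
cat >> h.py <<'E'
def tray(z=.052,draw=None):
    d=get_image("wrist"); o=d["image"].copy()
    for c in blobs(masks(d)["red"],1500):
        u=c[:,0].mean(0)
        print("red",u.round(),c[:,0].min(0),c[:,0].max(0),[np.round(v,1) for v in rect(d,cv2.convexHull(c),z)]); cv2.drawContours(o,[cv2.convexHull(c)],-1,(255,0,255),1)
    if draw: cv2.imwrite(draw,o)
E
python3 - <<'E'
from h import *
go(659,26,100,-1); tray(draw="pics/t1.png")
E
```

```text
t 20.10 tcp [658.3  26.4 156.4] yaw -1.18 zax [-0. -0. -1.] F [ 0.2  0.2 -1.4] w 34.4
go rv [ 0.     0.    -0.003]  shift cm [0.08 0.04 5.64]
red [622. 365.] [579 246] [639 479] [array([ 520.7, -221.9]), array([256.1,  54.2]), np.float64(15.2)]
red [455. 266.] [402 209] [514 326] [array([632.2, -76. ]), array([99. , 77.6]), np.float64(-1.5)]
red [323. 248.] [273 207] [373 295] [array([649.3,  26.7]), array([72. , 74.9]), np.float64(-1.2)]
```

View pics/t1.png

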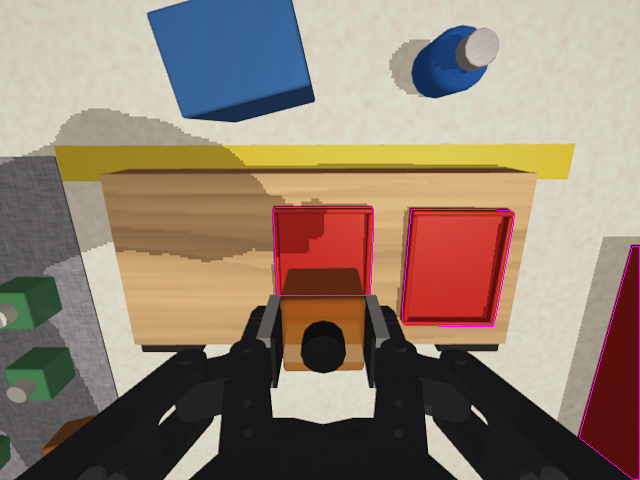

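Run:
```python
from h import *
d=get_image("wrist"); s=get_state(); h=hsv(d).astype(int); m=(h[...,2]<40); m[:318]=0; m[374:]=0; m[:,:299]=0; m[:,347:]=0
c=max(blobs(m,100),key=cv2.contourArea); print(cv2.minEnclosingCircle(c), (ray(d,cv2.minEnclosingCircle(c)[0],s["tool_pos"][2]+.030)*1000).round(1))
go(660,26.5,62.5,-1.2)
```

```text
((323.5, 347.5), 25.739173889160156) [[660.3  23.4]]
t 20.20 tcp [658.3  25.  156. ] yaw -1.34 zax [-0.001 -0.001 -1.   ] F [ 0.2 -0.1 -1. ] w 34.8
go rv [ 0.001  0.001 -0.002]  shift cm [ 0.18 -0.16  9.35]
```

Emit:
send_rows --pt "0 0 0 0 -0.15 3 2.5" --pt "0 0 0 0 -0.15 6 2.5" --pt "0 0 0 0 -0.15 7.5 2.5" --pt "0 0 0 0 -0.15 8.3 2.5" --pt "0 0 0 0 -0.15 8.5 2.5"

```text
time: 20.62
tool_pos: [0.6571, 0.0265, 0.0691]
tool_rot: [1.0, -0.012, -0.002, 0.001]
ft_force: [0.6, -0.4, -0.5]
grip_width: 0.0342
```

Run:
```python
from h import *
go(658.5,26.5,63,-1.2);tray(draw="pics/t2.png")
```

```text
t 20.62 tcp [657.1  26.5  69.1] yaw -1.32 zax [-0.004 -0.002 -1.   ] F [ 0.6 -0.4 -0.5] w 34.2
go rv [ 0.002  0.004 -0.002]  shift cm [0.14 0.   0.61]
red [323. 387.] [272 364] [376 402] [array([600.6,  27.7]), array([26.5, 60.6]), np.float64(-1.5)]
red [520. 309.] [436 242] [608 404] [array([633.3, -74.5]), array([100. ,  79.1]), np.float64(-1.6)]
red [323. 268.] [248 240] [398 310] [array([667.3,  26.6]), array([38.8, 74.7]), np.float64(-1.4)]
```

View pics/t2.png

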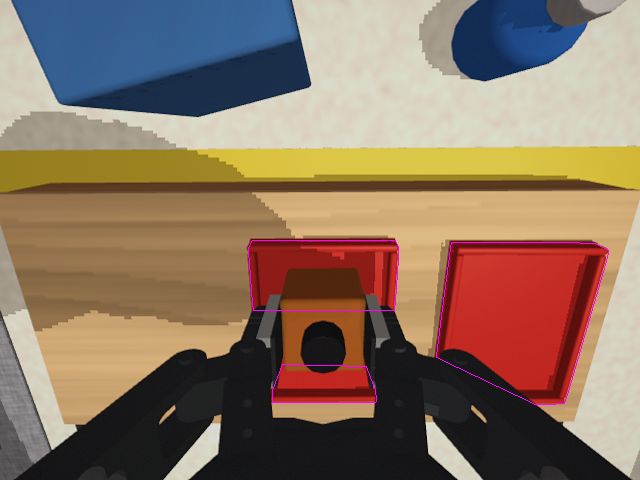

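Emit:
send_rows --pt "0 0.004 0 0.2 0 0.4 2.5" --pt "0 0.004 0 0.2 0 0.6 2.5" --pt "0 0.004 0 0.2 0 0.8 2.5" --pt "0 0.004 0 0.2 0 0.8 2.5"

```text
time: 21.0
tool_pos: [0.6599, 0.0268, 0.0624]
tool_rot: [1.0, -0.011, 0.001, 0.001]
ft_force: [-0.2, -0.1, -1.2]
grip_width: 0.0346
```

Emit:
send_rows --pt "0 0 0 0 0 0.1 3.5" --pt "0 0 0 0 0 0.1 5" --pt "0 0 0 0 0 0.1 5.2" --pt "0 0 0 0 0 -2 5.2" --pt "0 0 0 0 0 -5 5.2"

```text
time: 21.42
tool_pos: [0.6578, 0.0264, 0.1101]
tool_rot: [1.0, -0.012, -0.002, 0.001]
ft_force: [0.7, 0.2, -0.3]
grip_width: 0.0519
```

Emit:
send_rows --pt "0 0 0 -1 0 -3 5.2" --pt "0 0 0 -3 0 -5 5.2" --pt "0 0 0 -6 -2 -7 5.2" --pt "0 0 0 -8 -4 -8 5.2"

```text
time: 21.75
tool_pos: [0.5784, 0.0681, 0.1932]
tool_rot: [1.0, -0.013, -0.0, 0.001]
ft_force: [-0.1, 0.5, 0.1]
grip_width: 0.0519
```

Run:
```python
from h import *
state();tray(draw="pics/t3.png")
```

```text
t 21.75 tcp [578.4  68.1 193.2] yaw -1.43 zax [-0.001 -0.002 -1.   ] F [-0.1  0.5  0.1] w 51.9
red [498. 157.] [444  99] [558 220] [array([630.4, -75.4]), array([95.9, 78.8]), np.float64(-1.5)]
red [372. 156.] [326  96] [423 218] [array([634.8,  27. ]), array([96.3, 74.8]), np.float64(-1.3)]
```

View pics/t3.png

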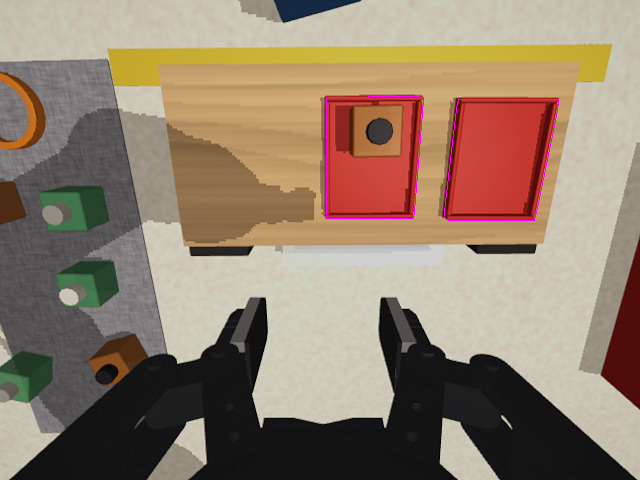

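The amber stands upright in tray A's far half at (378,130). Now the second amber.

Emit:
send_rows --pt "0 0 0 0 -4 0 5.2" --pt "0 0 0 0 -8 0 5.2" --pt "0 0 -0.02 0 -12 0 5.2" --pt "0 0 -0.025 0 -16 0 5.2" --pt "0 0 -0.025 0 -20 0 5.2"

```text
time: 22.22
tool_pos: [0.5813, 0.2731, 0.1957]
tool_rot: [1.0, 0.001, 0.001, -0.0]
ft_force: [1.3, -0.4, -0.0]
grip_width: 0.0519
```

Emit:
send_rows --pt "0 0 0 0 -4 0 5.2" --pt "0 0 0 0 -8 1 5.2" --pt "0 0 0 0 -10.5 2 5.2" --pt "0 0 0 0 -11.5 2 5.2" --pt "0 0 0 0 -11.5 2 5.2"

```text
time: 22.63
tool_pos: [0.5805, 0.3902, 0.1745]
tool_rot: [1.0, 0.002, 0.001, 0.0]
ft_force: [0.2, -0.6, 1.0]
grip_width: 0.052
```

Run:
```python
from h import *
bot(draw="pics/b3.png")
```

```text
t 22.63 tcp [580.5 390.2 174.5] yaw 0.26 zax [ 0.001 -0.    -1.   ] F [ 0.2 -0.6  1. ] w 52.0
amber [335. 203.] body [603.3 382.5] [38.9 34.9] 1.9 cap px 328,210 r9.6 world@51 [601.5 386.3]
amber [384. 101.] body [681.1 348. ] [50.  36.7] 12.1 
amber [555. 154.] body [636.3 208.2] [142.9  19.1] -0.9 
amber [360.  97.] body [682.6 359.5] [59.4 49. ] -29.3 
green [414. 291.] body [524.8 310.3] [47.3 42.2] -1.5 cap px 417,301 r11.8 world@51 [520.3 308.2]
green [427. 210.] body [598.2 304.1] [39.6 42.8] -1.5 cap px 434,216 r12.7 world@51 [597.  301.5]
```

View pics/b3.png

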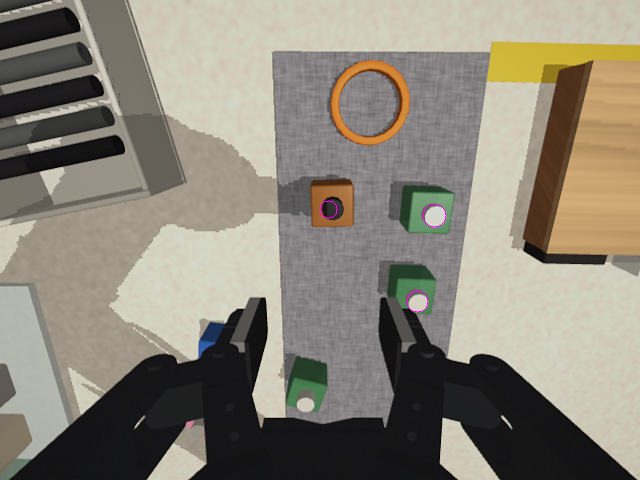

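Run:
```python
from h import *
go(601,384,16,1.5)
```

```text
t 22.68 tcp [580.8 388.8 175.3] yaw 0.21 zax [ 0.002  0.    -1.   ] F [ 0.  -1.9  0.7] w 51.9
go rv [-0.    -0.002 -0.022]  shift cm [ 1.99  0.49 15.93]
```

Emit:
send_rows --pt "0 0 -0.02 1 0.3 4 5.4" --pt "0 0 -0.02 2 0.6 8 5.4" --pt "0 0 -0.02 2 0.6 11 5.4" --pt "0 0 -0.02 2 0.6 12.5 5.4" --pt "0 0 -0.02 2 0.6 12.5 5.4"

```text
time: 23.1
tool_pos: [0.5996, 0.3794, 0.0463]
tool_rot: [1.0, 0.011, -0.002, 0.002]
ft_force: [-1.4, 0.3, -0.3]
grip_width: 0.0539
```

Run:
```python
from h import *
go(601,384,14,1.5); bot(draw="pics/b4.png")
```

```text
t 23.10 tcp [599.6 379.4  46.3] yaw 1.22 zax [-0.003 -0.004 -1.   ] F [-1.4  0.3 -0.3] w 53.9
go rv [ 0.004  0.003 -0.005]  shift cm [ 0.17 -0.47  3.23]
t 23.10 tcp [599.6 379.4  46.3] yaw 1.22 zax [-0.003 -0.004 -1.   ] F [-1.4  0.3 -0.3] w 53.9
amber [317. 293.] body [607.4 382.9] [45.6 34.8] 2.6 cap px 317,307 r21.1 world@51 [604.3 382.8]
amber [397. 126.] body [681.4 353.5] [46.3 41.2] -3.7 
amber [382. 122.] body [681.8 356.7] [55.3 54.9] -29.5 
green [471. 298.] body [602.4 306.8] [46.4 46.6] -1.4 cap px 489,320 r24.2 world@51 [599.3 303.5]
```

View pics/b4.png

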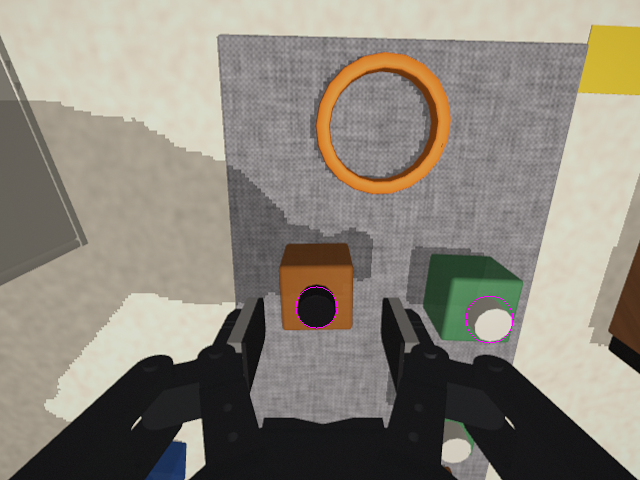

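Emit:
send_rows --pt "0 0.003 0 0.3 -0.3 0 5.2" --pt "0 0.003 0 0.3 -0.3 2 5.2" --pt "0 0.003 0 0.3 -0.3 3.3 5.2" --pt "0 0.003 0 0.3 -0.3 3.3 5.2" --pt "0 0.003 0 0.3 -0.3 3.3 3"

```text
time: 23.57
tool_pos: [0.6038, 0.3834, 0.0166]
tool_rot: [1.0, 0.011, 0.001, 0.001]
ft_force: [0.6, 0.3, 1.1]
grip_width: 0.0413
```

Emit:
send_rows --pt "0 0 0 0 0 0 2.5" --pt "0 0 0 0 0 0 2.5" --pt "0 0 0 0 0 0 2.5" --pt "0 0 0 0 0 0 2.5"

```text
time: 23.9
tool_pos: [0.6041, 0.3838, 0.0175]
tool_rot: [1.0, 0.011, 0.002, 0.001]
ft_force: [-1.2, 0.9, 3.1]
grip_width: 0.0353
```

Emit:
send_rows --pt "0 0 0 0 0 -3 2.5" --pt "0 0 0 0 0 -7 2.5" --pt "0 0 0.03 0 0 -11 2.5" --pt "0 0 0.04 0 1 -13.5 2.5" --pt "0 0 0.04 0 4 -13.5 2.5"

```text
time: 24.32
tool_pos: [0.6075, 0.3486, 0.1601]
tool_rot: [1.0, -0.007, 0.006, -0.003]
ft_force: [1.8, 0.9, 0.1]
grip_width: 0.0348
```

Run:
```python
from h import *
go(654,-76.5,150,-1.5)
```

```text
t 24.32 tcp [607.5 348.6 160.1] yaw -0.82 zax [ 0.013  0.005 -1.   ] F [1.8 0.9 0.1] w 34.8
go rv [-0.005 -0.013  0.012]  shift cm [ 5.25 42.45  0.85]
```

Emit:
send_rows --pt "0 -0.01 0 0.5 4 0 2.5" --pt "0 -0.013 0.01 1 8 0 2.5" --pt "-0.005 -0.013 0.01 2 12 0 2.5" --pt "-0.005 -0.013 0.01 2.5 16 0 2.5" --pt "-0.005 -0.013 0.012 3 20 0 2.5"

```text
time: 24.73
tool_pos: [0.6345, 0.1465, 0.1598]
tool_rot: [1.0, -0.013, 0.0, -0.0]
ft_force: [0.6, 0.4, -1.2]
grip_width: 0.0346
```

Emit:
send_rows --pt "0 0 0 0.5 4 0 2.5" --pt "0 0 0 1 8 0 2.5" --pt "0 0 0 1.5 12 0 2.5" --pt "0 0 0 2 16 0 2.5" --pt "0 0 0 2.4 20 0 2.5"

```text
time: 25.15
tool_pos: [0.6533, -0.056, 0.16]
tool_rot: [1.0, -0.013, 0.0, -0.0]
ft_force: [0.5, 0.3, -1.4]
grip_width: 0.0349
```

Run:
```python
from h import *
go(655,-76,70,-1.5);tray(draw="pics/t4.png")
```

```text
t 25.15 tcp [653.3 -56.  160. ] yaw -1.48 zax [ 0.001  0.001 -1.   ] F [ 0.5  0.3 -1.4] w 34.9
go rv [-0.001 -0.001  0.   ]  shift cm [0.22 2.01 9.  ]
red [578. 323.] [516 238] [639 441] [array([ 547.3, -267.1]), array([204.1,  84.9]), np.float64(-0.1)]
red [358. 248.] [304 204] [403 311] [array([636.4, -78. ]), array([89.9, 74.8]), np.float64(-1.5)]
red [219. 257.] [165 202] [271 318] [array([636.4,  25.4]), array([98. , 76.7]), np.float64(-1.2)]
```

View pics/t4.png

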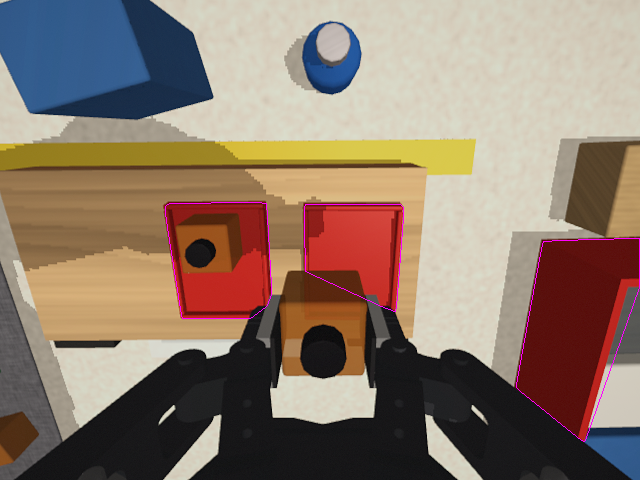

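Emit:
send_rows --pt "0 0 0 0.2 2.1 2 2.5" --pt "0 0 0 0.2 2.1 5 2.5" --pt "0 0 0 0.2 2.1 8 2.5" --pt "0 0 0 0.2 2.1 8.6 2.5" --pt "0 0 0 0.2 2.1 8.6 2.5"

```text
time: 25.62
tool_pos: [0.6526, -0.0836, 0.0716]
tool_rot: [1.0, -0.015, -0.003, 0.001]
ft_force: [0.4, 0.0, -0.9]
grip_width: 0.0348
```

Run:
```python
from h import *
go(656,-76,59,-1.5);tray(draw="pics/t5.png")
```

```text
t 25.62 tcp [652.6 -83.6  71.6] yaw -1.69 zax [-0.005 -0.001 -1.   ] F [ 0.4  0.  -0.9] w 34.8
go rv [ 0.001  0.005 -0.003]  shift cm [ 0.32 -0.77  1.26]
red [324. 387.] [271 368] [377 398] [array([594. , -81.9]), array([21.3, 62.3]), np.float64(-1.8)]
red [607. 370.] [550 277] [639 479] [array([ 580.8, -240.3]), array([158.5,  51.5]), np.float64(14.9)]
red [311. 270.] [240 238] [387 324] [array([658.2, -78.5]), array([49. , 74.6]), np.float64(-1.6)]
red [123. 300.] [ 31 236] [203 397] [array([637.2,  23.6]), array([99.2, 79.3]), np.float64(-0.9)]
```

View pics/t5.png

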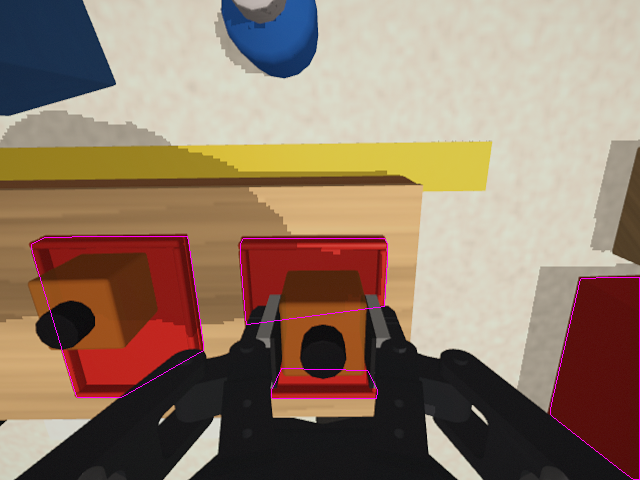

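Emit:
send_rows --pt "0 0.005 0 0.35 -0.5 0.2 2.5" --pt "0 0.005 0 0.35 -0.5 0.6 2.5" --pt "0 0.005 0 0.35 -0.5 1.2 2.5" --pt "0 0.005 0 0.35 -0.5 1.3 2.5"

```text
time: 26.0
tool_pos: [0.6578, -0.0779, 0.0607]
tool_rot: [1.0, -0.014, 0.002, 0.001]
ft_force: [-0.2, -0.8, -1.8]
grip_width: 0.0347
```

Run:
```python
from h import *
go(656,-78.5,58.7,-1.5);tray(draw="pics/t6.png")
```

```text
t 26.00 tcp [657.8 -77.9  60.7] yaw -1.61 zax [ 0.004 -0.001 -1.   ] F [-0.2 -0.8 -1.8] w 34.7
go rv [ 0.001 -0.004 -0.002]  shift cm [-0.18  0.07  0.2 ]
red [323. 396.] [271 368] [377 421] [array([600.7, -76.2]), array([35.3, 57.8]), np.float64(-3.3)]
red [614. 381.] [566 292] [639 479] [array([ 593.4, -228.7]), array([135. ,  39.8]), np.float64(14.5)]
red [327. 276.] [247 253] [403 319] [array([666.4, -78.7]), array([34.8, 74.9]), np.float64(-2.6)]
red [123. 314.] [ 28 251] [205 420] [array([637.4,  23.7]), array([100.1,  79.3]), np.float64(-1.0)]
```

Emit:
send_rows --pt "0 -0.004 0 -0.1 0 0.15 2.5" --pt "0 -0.004 0 -0.1 0 0.2 2.5" --pt "0 -0.004 0 -0.1 0 0.2 4" --pt "0 -0.004 0 -0.1 0 0.2 5.2" --pt "0 -0.004 0 -0.1 0 0.2 5.2"

```text
time: 26.47
tool_pos: [0.6568, -0.0781, 0.0588]
tool_rot: [1.0, -0.014, -0.0, 0.001]
ft_force: [-0.8, 0.2, 0.3]
grip_width: 0.0519
```

Emit:
send_rows --pt "0 0 0 0 0 -2 5.2" --pt "0 0 0 0 0 -5 5.2" --pt "0 0 0 -3 -1 -8 5.2" --pt "0 0 0 -6 -3 -11 5.2" --pt "0 0 0 -8 -6 -13 5.2"

```text
time: 26.88
tool_pos: [0.5805, -0.0212, 0.1875]
tool_rot: [1.0, -0.015, 0.0, 0.001]
ft_force: [0.0, 1.7, -1.0]
grip_width: 0.0523
```

Run:
```python
from h import *
state();tray(draw="pics/t7.png")
```

```text
t 26.88 tcp [580.5 -21.2 187.5] yaw -1.76 zax [ 0.    -0.001 -1.   ] F [ 0.   1.7 -1. ] w 52.3
red [392. 164.] [344 104] [444 226] [array([630.7, -77.3]), array([95.7, 75.6]), np.float64(-1.8)]
red [262. 163.] [209 102] [310 226] [array([634.4,  26.4]), array([96.8, 75.4]), np.float64(-1.1)]
```

View pics/t7.png

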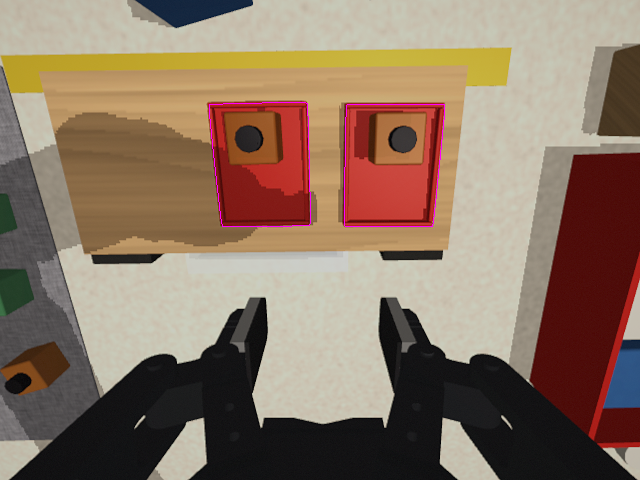

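Both ambers stand in the far halves of the trays. Now the first green, at about (517, 306), for tray A.

Emit:
send_rows --pt "0 0 0 -1 -4 0 5.2" --pt "0 0 -0.02 -2 -8 0 5.2" --pt "0 0 -0.03 -3 -12 0 5.2" --pt "0 0 -0.03 -4 -16 0 5.2" --pt "0 0 -0.03 -5 -20 0 5.2"

```text
time: 27.35
tool_pos: [0.5355, 0.1845, 0.1929]
tool_rot: [1.0, 0.001, 0.004, -0.001]
ft_force: [1.1, 0.1, -0.4]
grip_width: 0.0525
```

Emit:
send_rows --pt "0 0 0 -1 -4 0 5.2" --pt "0 0 0 -2 -8 1 5.2" --pt "0 0 0 -3 -11 2 5.2" --pt "0 0 0 -3 -12.2 3 5.2" --pt "0 0 0 -3 -12.2 3 5.2"

```text
time: 27.77
tool_pos: [0.5042, 0.3088, 0.1608]
tool_rot: [1.0, 0.002, 0.003, -0.0]
ft_force: [-0.5, -0.4, 0.1]
grip_width: 0.0519
```

Run:
```python
from h import *
bot(draw="pics/b5.png")
```

```text
t 27.77 tcp [504.2 308.8 160.8] yaw 0.26 zax [ 0.006  0.    -1.   ] F [-0.5 -0.4  0.1] w 51.9
amber [338. 314.] body [433.7 296.4] [49.3 36.1] 16.2 cap px 339,325 r11.2 world@51 [429.2 295.3]
amber [474.  80.] body [615.3 203.2] [105.6  11. ] -0.9 
amber [275.  22.] body [654.8 347.4] [25.1 57.8] 0.3 
green [212. 325.] body [420.1 408.7] [60.9 23.2] -35.4 cap px 207,344 r15.3 world@51 [410.7 408.7]
green [327. 217.] body [520.4 306.2] [40.1 35.2] -1.7 cap px 327,222 r12.2 world@51 [518.7 306.2]
green [336. 116.] body [595.1 299.9] [35.1 35.3] -1.4 cap px 337,116 r13.6 world@51 [595.3 299.9]
```

View pics/b5.png

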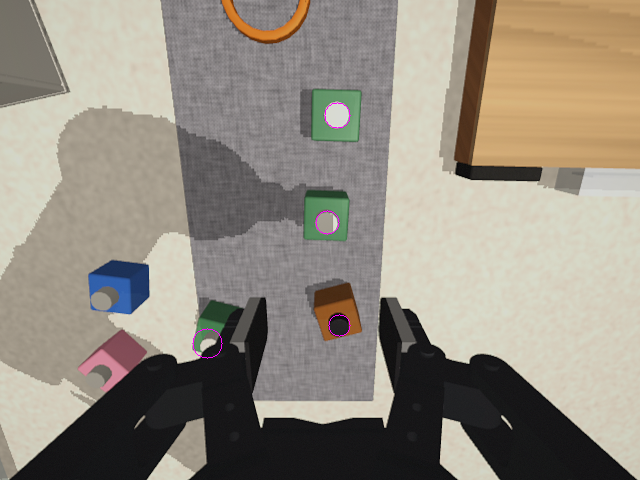

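Run:
```python
from h import *
go(518.5,306.2,48,-1.6)
```

```text
t 27.82 tcp [504.7 307.3 161.7] yaw 0.21 zax [ 0.006  0.    -1.   ] F [-0.5 -0.9  0.6] w 51.9
go rv [-0.    -0.006  0.032]  shift cm [ 1.31  0.11 11.37]
```

Emit:
send_rows --pt "0 -0.006 0.03 0.7 0.2 4 5.4" --pt "0 -0.006 0.03 1.4 0.2 8 5.4" --pt "0 -0.006 0.03 1.4 0.2 10.5 5.4" --pt "0 -0.006 0.03 1.4 0.2 11 5.4" --pt "0 -0.006 0.03 1.4 0.2 11 5.4"

```text
time: 28.23
tool_pos: [0.5192, 0.3034, 0.0506]
tool_rot: [1.0, -0.014, -0.001, 0.001]
ft_force: [-0.3, 0.2, -0.1]
grip_width: 0.0538
```

Run:
```python
from h import *
bot(draw="pics/b6.png"); go(518.5,306.2,16,-1.6)
```

```text
t 28.23 tcp [519.2 303.4  50.6] yaw -1.58 zax [-0.002 -0.003 -1.   ] F [-0.3  0.2 -0.1] w 53.8
amber [548.  99.] body [604.1 208.1] [81.6 16.8] -1.0 
amber [213.   8.] body [644.3 343.6] [ 8.3 38.7] -1.5 
green [318. 294.] body [523.8 306.4] [45.8 35. ] -1.8 cap px 318,308 r21.3 world@51 [520.9 306.5]
green [327. 139.] body [595.5 300.1] [35.2 35.2] -1.4 cap px 328,142 r22.8 world@51 [595.6 300.1]
t 28.28 tcp [520.1 304.6  52.5] yaw -1.54 zax [ 0. -0. -1.] F [0.5 0.6 0.9] w 53.9
go rv [ 0.    -0.     0.001]  shift cm [-0.16 -0.16  3.65]
```

View pics/b6.png

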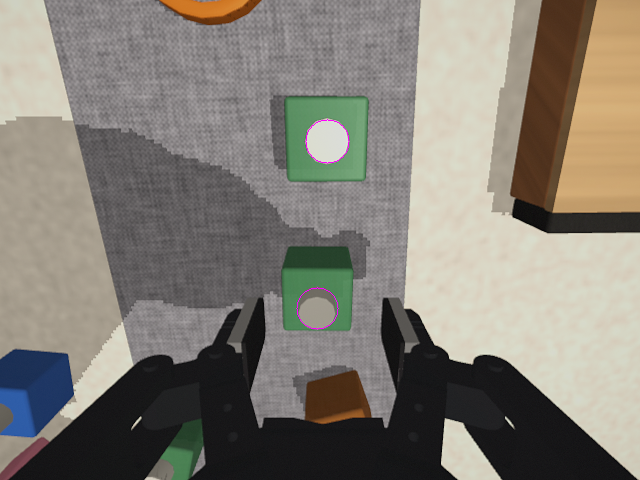

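Emit:
send_rows --pt "0 0 0 0 -0.2 0.2 5.2" --pt "0 0 0 0 -0.2 2 5.2" --pt "0 0 0 0 -0.2 3.6 5.2" --pt "0 0 0 0 -0.2 3.6 5.2" --pt "0 0 0 0 -0.2 3.6 3"

```text
time: 28.7
tool_pos: [0.5207, 0.307, 0.0179]
tool_rot: [1.0, -0.013, 0.001, -0.0]
ft_force: [0.8, 0.6, 0.4]
grip_width: 0.0412
```

Emit:
send_rows --pt "0 0 0 0 0 0 2.5" --pt "0 0 0 0 0 0 2.5" --pt "0 0 0 0 0 0 2.5" --pt "0 0 0 0 0 0 2.5"

```text
time: 29.03
tool_pos: [0.5211, 0.3074, 0.0189]
tool_rot: [1.0, -0.013, 0.001, -0.001]
ft_force: [-0.7, -0.4, 4.5]
grip_width: 0.0349
```

Emit:
send_rows --pt "0 0 0 0 0 -3 2.5" --pt "0 0 0 0 0 -7 2.5" --pt "0 0 0 0 0 -11 2.5" --pt "0 0 0 0 1 -13.5 2.5" --pt "0 0 0 0 4 -13.5 2.5"

```text
time: 29.45
tool_pos: [0.5231, 0.2715, 0.1608]
tool_rot: [1.0, -0.011, 0.006, -0.004]
ft_force: [2.2, -0.4, 0.0]
grip_width: 0.0346
```

Run:
```python
from h import *
go(613,27,150,-1.2)
```

```text
t 29.45 tcp [523.1 271.5 160.8] yaw -1.31 zax [ 0.012  0.008 -1.   ] F [ 2.2 -0.4  0. ] w 34.6
go rv [-0.009 -0.012 -0.002]  shift cm [ 9.53 24.25  0.98]
```

Emit:
send_rows --pt "0 -0.012 0 1.5 4 0 2.5" --pt "-0.009 -0.012 0 3 8 0 2.5" --pt "-0.009 -0.012 0 4.5 12 0 2.5" --pt "-0.009 -0.012 0 6 15 0 2.5" --pt "-0.009 -0.012 0 7.3 18 0 2.5"

```text
time: 29.87
tool_pos: [0.5925, 0.0878, 0.1606]
tool_rot: [1.0, -0.012, 0.0, 0.0]
ft_force: [0.4, 0.4, -0.8]
grip_width: 0.0347
```

Emit:
send_rows --pt "0 0 0 1 3 0 2.5" --pt "0 0 0 2 5.5 1 2.5" --pt "0 0 0 2 6 2 2.5" --pt "0 0 0 2 6 2.5 2.5" --pt "0 0 0 2 6 2.5 2.5"

```text
time: 30.28
tool_pos: [0.6101, 0.0271, 0.1342]
tool_rot: [1.0, -0.012, -0.001, 0.0]
ft_force: [-0.6, -0.2, -1.0]
grip_width: 0.0347
```

Run:
```python
from h import *
go(613,26.7,70,-1.2);tray(draw="pics/t8.png")
```

```text
t 30.28 tcp [610.1  27.1 134.2] yaw -1.39 zax [-0.002 -0.    -1.   ] F [-0.6 -0.2 -1. ] w 34.7
go rv [ 0.001  0.002 -0.003]  shift cm [0.31 0.03 6.41]
red [629. 395.] [600 308] [639 479] [array([ 467.9, -213.8]), array([181.6,  32.2]), np.float64(15.0)]
red [475. 212.] [412 145] [546 284] [array([631. , -75.6]), array([96.7, 77.9]), np.float64(-1.5)]
red [323. 210.] [264 143] [381 282] [array([634.9,  27.1]), array([96.5, 75. ]), np.float64(-1.2)]
```

View pics/t8.png

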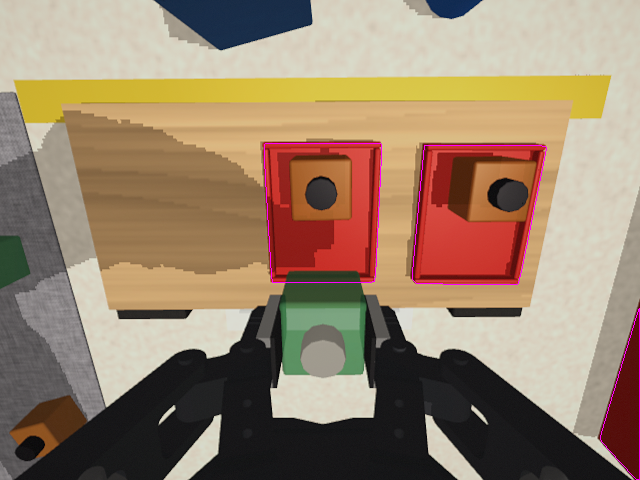

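Run:
```python
from h import *
d=get_image("wrist"); h=hsv(d); print(h[165,305],h[210,340],h[192,320])
H,S,V=[h[...,i].astype(int) for i in range(3)]
m=(V<60)&(S<80); m[:160]=0;m[225:]=0;m[:,:290]=0;m[:,355:]=0
for c in blobs(m,100): p=cv2.minEnclosingCircle(c); print(p,(ray(d,p[0],.092)*1000).round(1))
m=(H>9)&(H<17); m[:140]=0;m[235:]=0;m[:,:275]=0;m[:,370:]=0
for c in blobs(m,300): print([np.round(q,1) for q in rect(d,cv2.convexHull(c),.08)])
state()
```

```text
[ 13 182 171] [ 13 182 179] [170  14  53]
((323.0, 195.0), 15.811488151550293) [[657.6  27.2]]
[array([658.3,  27.1]), array([37.2, 35. ]), np.float64(-0.4)]
t 30.38 tcp [611.   28.2 135.7] yaw -1.27 zax [-0. -0. -1.] F [ 0.3  0.6 -0.7] w 34.5
```

Emit:
send_rows --pt "0 0 0 0.4 0.1 2 2.5" --pt "0 0 0 0.4 0.1 4 2.5" --pt "0 0 0 0.4 0.1 5.5 2.5" --pt "0 0 0 0.4 0.1 6.5 2.5" --pt "0 0 0 0.4 0.1 6.5 2.5"

```text
time: 30.8
tool_pos: [0.6138, 0.028, 0.0691]
tool_rot: [1.0, -0.01, -0.001, 0.0]
ft_force: [-0.3, 0.1, -0.6]
grip_width: 0.035
```

Run:
```python
from h import *
tray(draw="pics/t9.png"); go(615,27,60,-1.2)
```

```text
red [528. 238.] [440 158] [634 342] [array([631.5, -74.4]), array([97.3, 79.2]), np.float64(-1.6)]
red [325. 229.] [243 155] [406 311] [array([644. ,  27.1]), array([79.9, 74.7]), np.float64(-1.1)]
t 30.85 tcp [614.6  27.9  70.4] yaw -1.18 zax [-0.001 -0.001 -1.   ] F [ 0.3 -0.1 -0.8] w 35.1
go rv [0.001 0.001 0.   ]  shift cm [0.04 0.09 1.04]
```

View pics/t9.png

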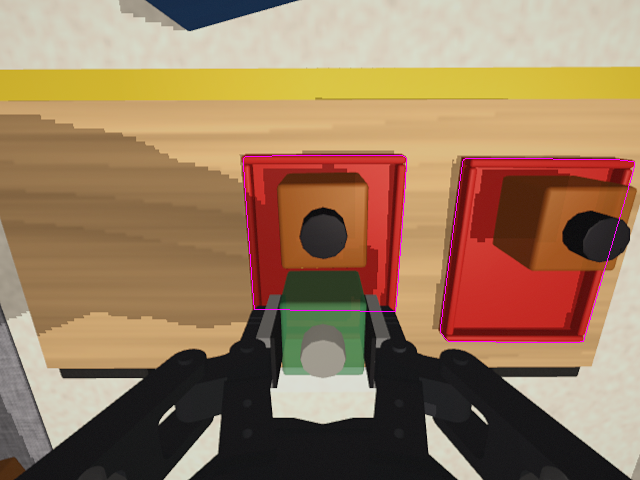

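Emit:
send_rows --pt "0 0 0 0 0.1 0.4 2.5" --pt "0 0 0 0 0.1 0.8 2.5" --pt "0 0 0 0 0.1 1.1 2.5" --pt "0 0 0 0 0.1 1.1 2.5"

```text
time: 31.18
tool_pos: [0.615, 0.0271, 0.06]
tool_rot: [1.0, -0.01, -0.0, 0.0]
ft_force: [1.0, 0.6, -1.6]
grip_width: 0.0347
```

Run:
```python
from h import *
go(614.5,27,60,-1.2); d=get_image("wrist"); cv2.imwrite("pics/t10.png",d["image"])
```

```text
t 31.18 tcp [615.   27.1  60. ] yaw -1.17 zax [-0.    -0.001 -1.   ] F [ 1.   0.6 -1.6] w 34.7
go rv [0.001 0.    0.001]  shift cm [-0.05  0.01 -0.  ]
```

View pics/t10.png

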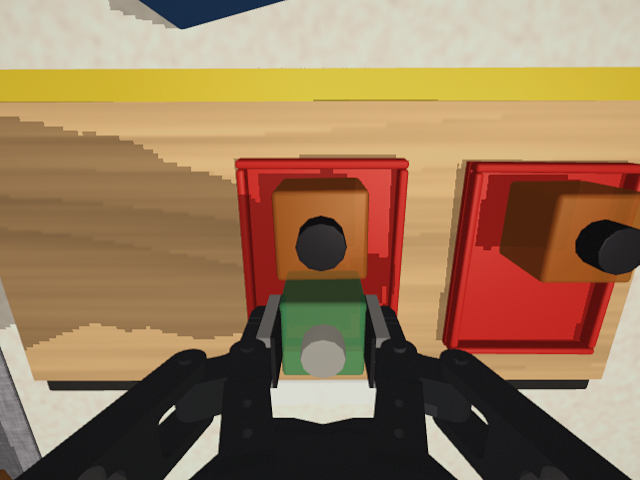

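Emit:
send_rows --pt "0 0 0 0 0 0.05 3.5" --pt "0 0 0 0 0 0.05 5" --pt "0 0 0 0 0 0.05 5.2" --pt "0 0 0 0 0 -2 5.2" --pt "0 0 0 0 0 -5 5.2"

```text
time: 31.65
tool_pos: [0.6129, 0.0265, 0.1075]
tool_rot: [1.0, -0.011, -0.003, 0.001]
ft_force: [1.1, -0.3, -0.5]
grip_width: 0.0521
```

Emit:
send_rows --pt "0 0 0 -1 0 -3 5.2" --pt "0 0 0 -3 -1 -6 5.2" --pt "0 0 0 -5 -4 -9 5.2" --pt "0 0 0 -6 -6 -9 5.2"

```text
time: 31.98
tool_pos: [0.556, 0.0886, 0.2032]
tool_rot: [1.0, -0.011, 0.001, -0.0]
ft_force: [1.6, -0.1, 0.3]
grip_width: 0.0518
```

Run:
```python
from h import *
state();tray(draw="pics/t11.png")
```

```text
t 31.98 tcp [556.   88.6 203.2] yaw -1.27 zax [ 0.001  0.    -1.   ] F [ 1.6 -0.1  0.3] w 51.8
red [526. 119.] [466  69] [583 192] [array([630.5, -75.1]), array([95.8, 79.6]), np.float64(-1.3)]
red [396. 127.] [349  67] [448 190] [array([634.4,  27.6]), array([95.5, 75.7]), np.float64(-1.3)]
```

View pics/t11.png

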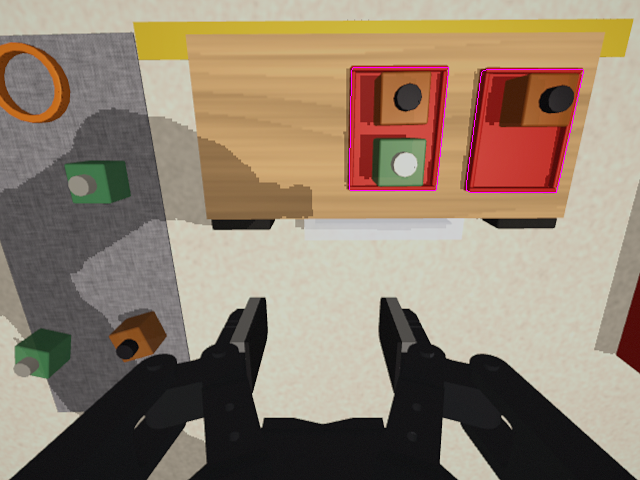

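Tray A now holds an amber and a green, both upright. Next is the green at about (595, 300), for tray B.

Emit:
send_rows --pt "0 0 0 0.5 -4 0 5.2" --pt "0 0 0 1 -8 0 5.2" --pt "0 0 0 1.5 -12 1 5.2" --pt "0 0 0 2 -16 2 5.2" --pt "0 0 0 2.5 -20 3 5.2"

```text
time: 32.45
tool_pos: [0.5835, 0.2924, 0.1725]
tool_rot: [1.0, -0.011, 0.0, -0.001]
ft_force: [0.6, -0.7, 0.1]
grip_width: 0.052
```

Emit:
send_rows --pt "0 0 0 0 -0.7 1.5 5.2" --pt "0 0 0 0 -0.7 1.5 5.2"

```text
time: 32.62
tool_pos: [0.5822, 0.3017, 0.1534]
tool_rot: [1.0, -0.009, -0.002, 0.0]
ft_force: [-0.1, -0.9, -0.9]
grip_width: 0.0519
```

Run:
```python
from h import *
bot(draw="pics/b7.png"); go(596,300,48,-1.5)
```

```text
t 32.62 tcp [582.2 301.7 153.4] yaw -1.07 zax [-0.003 -0.    -1.   ] F [-0.1 -0.9 -0.9] w 51.9
amber [257. 102.] body [680.5 348.4] [58.8 55.3] -13.6 
amber [458. 155.] body [636.5 202.5] [141.7  10.5] -0.9 
green [326. 217.] body [598.3 299.7] [39.8 35.2] -1.1 cap px 326,224 r12.7 world@51 [596.8 299.8]
t 32.67 tcp [582.5 300.2 154.9] yaw -1.10 zax [-0.002 -0.    -1.   ] F [ 0.9 -0.7  0.4] w 52.2
go rv [0.    0.002 0.007]  shift cm [ 1.380e+00 -1.000e-02  1.069e+01]
```

View pics/b7.png

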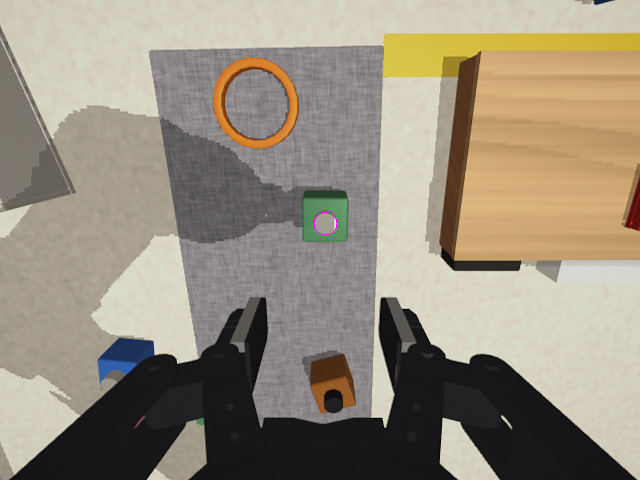

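Emit:
send_rows --pt "0 0 0 0.8 0 4 5.4" --pt "0 0 0 1.5 0 8 5.4" --pt "0 0 0 1.5 0 10 5.4" --pt "0 0 0 1.5 0 10.5 5.4" --pt "0 0 0 1.5 0 10.5 5.4"

```text
time: 33.08
tool_pos: [0.5969, 0.2983, 0.049]
tool_rot: [1.0, -0.01, -0.002, 0.001]
ft_force: [0.8, -0.5, 0.2]
grip_width: 0.0539
```

Run:
```python
from h import *
bot(draw="pics/b8.png"); go(597,300,16,-1.1)
```

```text
t 33.08 tcp [596.9 298.3  49. ] yaw -1.15 zax [-0.004 -0.002 -1.   ] F [ 0.8 -0.5  0.2] w 53.9
amber [212. 119.] body [681.5 343.7] [55.6 55.8] 38.0 
amber [527. 190.] body [638.1 207.2] [140.4  16.5] -0.9 
green [321. 296.] body [602.  299.8] [45.9 35.2] -1.3 cap px 321,310 r21.5 world@51 [599.  299.8]
t 33.13 tcp [597.9 299.3  50.9] yaw -1.13 zax [-0.002 -0.    -1.   ] F [0.6 0.3 1.5] w 54.1
go rv [ 0.     0.002 -0.   ]  shift cm [-0.08 -0.07  3.49]
```

View pics/b8.png

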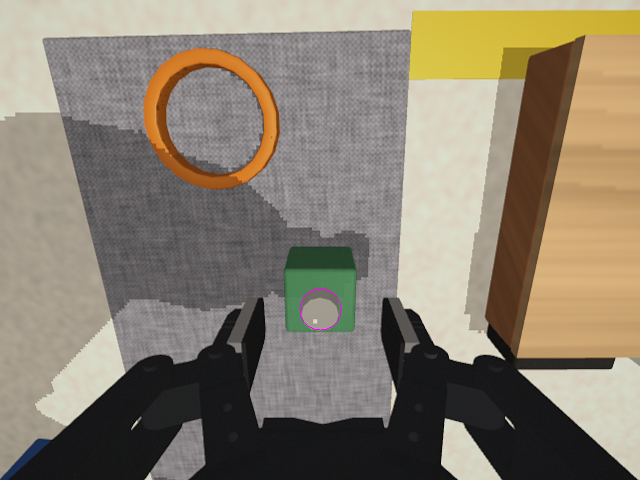

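Emit:
send_rows --pt "0 0 0 0.05 -0.05 0.2 5.2" --pt "0 0 0 0.05 -0.05 2 5.2" --pt "0 0 0 0.05 -0.05 3.5 5.2" --pt "0 0 0 0.05 -0.05 3.5 5.2" --pt "0 0 0 0.05 -0.05 3.5 3"

```text
time: 33.55
tool_pos: [0.5989, 0.3, 0.0174]
tool_rot: [1.0, -0.01, -0.0, -0.0]
ft_force: [-0.4, 1.2, 0.0]
grip_width: 0.0409
```

Emit:
send_rows --pt "0 0 0 0 0 0 2.5" --pt "0 0 0 0 0 0 2.5" --pt "0 0 0 0 0 0 2.5" --pt "0 0 0 0 0 0 2.5"

```text
time: 33.88
tool_pos: [0.5993, 0.3004, 0.0184]
tool_rot: [1.0, -0.01, 0.0, -0.001]
ft_force: [-1.5, -0.5, 4.1]
grip_width: 0.0351
```

Emit:
send_rows --pt "0 0 0 0 0 -3 2.5" --pt "0 0 0 0 0 -7 2.5" --pt "0 0 0 0 0 -11 2.5" --pt "0 0 0 0 1 -13.5 2.5" --pt "0 0 0 0 4 -13.5 2.5"

```text
time: 34.3
tool_pos: [0.6019, 0.2644, 0.1608]
tool_rot: [1.0, -0.008, 0.005, -0.004]
ft_force: [2.2, -0.1, 0.4]
grip_width: 0.0345
```

Run:
```python
from h import *
go(605,-77.5,150,-1.6)
```

```text
t 34.30 tcp [601.9 264.4 160.8] yaw -0.87 zax [ 0.011  0.007 -1.   ] F [ 2.2 -0.1  0.4] w 34.5
go rv [-0.008 -0.011  0.013]  shift cm [ 0.82 34.19  0.83]
```

Emit:
send_rows --pt "0 -0.011 0.005 0 4 0 2.5" --pt "-0.008 -0.011 0.013 0 8 0 2.5" --pt "-0.008 -0.011 0.013 0 12 0 2.5" --pt "-0.008 -0.011 0.013 0.2 16 0 2.5" --pt "-0.008 -0.011 0.013 0.5 20 0 2.5"

```text
time: 34.72
tool_pos: [0.6033, 0.0627, 0.1599]
tool_rot: [1.0, -0.014, 0.0, 0.0]
ft_force: [0.7, -0.6, -0.6]
grip_width: 0.0345
```

Emit:
send_rows --pt "0 0 0 0 4 0 2.5" --pt "0 0 0 0 8 0 2.5" --pt "0 0 0 0 12 1 2.5" --pt "0 0 0 0 13.8 2 2.5" --pt "0 0 0 0 13.8 2.5 2.5"

```text
time: 35.13
tool_pos: [0.5983, -0.079, 0.1341]
tool_rot: [1.0, -0.016, -0.001, 0.0]
ft_force: [-0.0, 0.3, -0.5]
grip_width: 0.0348
```

Run:
```python
from h import *
tray(draw="pics/t12.png")
d=get_image("wrist"); h=hsv(d)
H,S,V=[h[...,i].astype(int) for i in range(3)]
o=cv2.imread("pics/t12.png")
m=(H>9)&(H<17)&(S>150); m[:130]=0;m[280:]=0;m[:,:230]=0;m[:,420:]=0
for c in blobs(m,300): print(c[:,0].mean(0),[np.round(q,1) for q in rect(d,cv2.convexHull(c),.08)])
go(610,-77.5,70,-1.6)
```

```text
red [579. 297.] [511 182] [639 444] [array([ 527.5, -263.6]), array([226. ,  75.9]), np.float64(0.0)]
red [320. 199.] [261 130] [379 272] [array([631. , -77.8]), array([96.3, 75. ]), np.float64(-1.6)]
red [165. 200.] [ 93 129] [231 272] [array([634.8,  24.6]), array([96.3, 78.1]), np.float64(-1.2)]
[321.45798319 175.21008403] [array([654. , -77.7]), array([35.3, 35.2]), np.float64(-1.8)]
t 35.23 tcp [598.7 -76.2 134.1] yaw -1.71 zax [-0.002 -0.    -1.   ] F [-0.2  0.2  0.3] w 34.7
go rv [ 0.     0.002 -0.002]  shift cm [1.15 0.09 6.4 ]
```

View pics/t12.png

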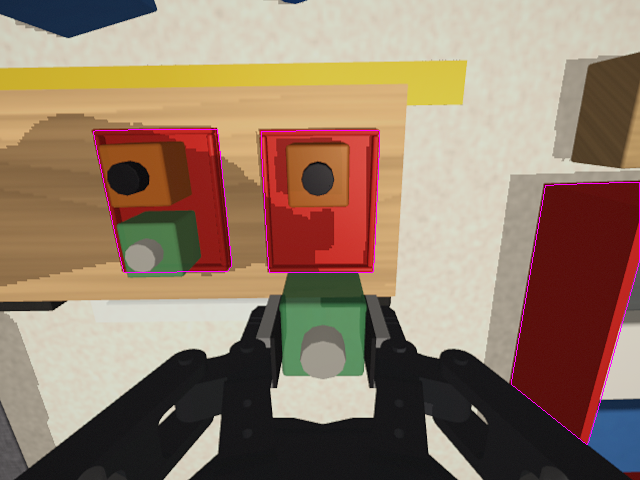

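Emit:
send_rows --pt "0 0 0 1.2 0.1 1.5 2.5" --pt "0 0 0 1.2 0.1 3.5 2.5" --pt "0 0 0 1.2 0.1 5.5 2.5" --pt "0 0 0 1.2 0.1 6.3 2.5" --pt "0 0 0 1.2 0.1 6.3 2.5"

```text
time: 35.65
tool_pos: [0.6095, -0.0766, 0.0694]
tool_rot: [1.0, -0.014, -0.002, 0.0]
ft_force: [-0.3, -0.1, -0.2]
grip_width: 0.0347
```

Run:
```python
from h import *
tray(draw="pics/t13.png"); go(611,-77.6,59.7,-1.6)
```

```text
red [613. 345.] [559 217] [639 479] [array([ 554.7, -229.8]), array([184.8,  46. ]), np.float64(14.9)]
red [325. 228.] [243 154] [406 311] [array([639.8, -77.9]), array([80.5, 74.7]), np.float64(-1.6)]
red [137. 217.] [ 13 152] [209 336] [array([635.3,  24. ]), array([96.8, 79.1]), np.float64(-1.1)]
t 35.70 tcp [610.5 -76.8  70.9] yaw -1.63 zax [-0.003 -0.001 -1.   ] F [ 1.  -0.1 -0.3] w 34.7
go rv [ 0.001  0.003 -0.   ]  shift cm [0.06 0.08 1.12]
```

View pics/t13.png

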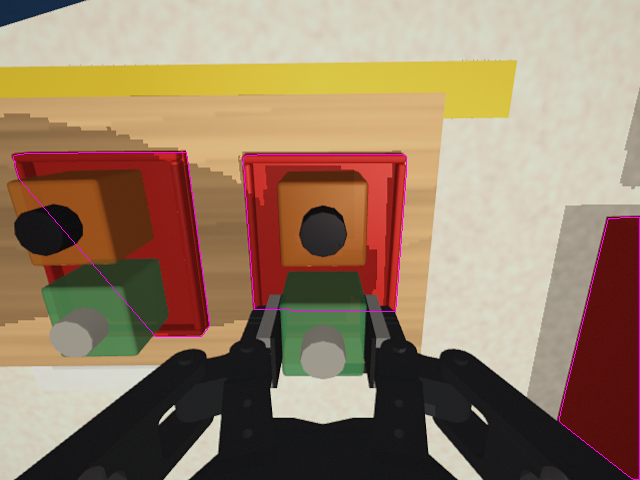

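Emit:
send_rows --pt "0 0.002 0 0 0.1 0.4 2.5" --pt "0 0.002 0 0 0.1 0.8 2.5" --pt "0 0.002 0 0 0.1 1.15 2.5" --pt "0 0.002 0 0 0.1 1.15 2.5"

```text
time: 36.03
tool_pos: [0.6106, -0.0776, 0.0595]
tool_rot: [1.0, -0.014, -0.0, 0.0]
ft_force: [-1.1, 0.3, -0.7]
grip_width: 0.0352
```

Emit:
send_rows --pt "0 0 0 0 0 0.05 2.5" --pt "0 0 0 0 0 0.05 3.8" --pt "0 0 0 0 0 0.05 5.2" --pt "0 0 0 0 0 -2 5.2" --pt "0 0 0 0 0 -5 5.2"

```text
time: 36.45
tool_pos: [0.6085, -0.0779, 0.1073]
tool_rot: [1.0, -0.014, -0.003, 0.001]
ft_force: [0.8, -0.0, 0.0]
grip_width: 0.0522
```

Emit:
send_rows --pt "0 0 0 -1 0 -3 5.2" --pt "0 0 0 -4 -1 -6 5.2" --pt "0 0 0 -8 -2 -10 5.2" --pt "0 0 0 -10 -3 -13 5.2" --pt "0 0 0 -10 -3 -13 5.2"

```text
time: 36.87
tool_pos: [0.5093, -0.0444, 0.2432]
tool_rot: [1.0, -0.014, 0.0, -0.0]
ft_force: [0.1, -0.8, -0.2]
grip_width: 0.052
```

Run:
```python
from h import *
state();tray(draw="pics/t14.png"); pl()
d=get_image("scene"); cv2.imwrite("pics/s3.png",d["image"])
```

```text
t 36.87 tcp [509.3 -44.4 243.2] yaw -1.63 zax [ 0.001  0.    -1.   ] F [ 0.1 -0.8 -0.2] w 52.0
red [586. 208.] [538  65] [639 348] [array([ 490.7, -343.8]), array([292.2, 116.5]), np.float64(-0.1)]
red [357.  71.] [315  20] [403 138] [array([630.2, -77.9]), array([95.6, 75.1]), np.float64(-1.6)]
red [238.  73.] [192  18] [285 138] [array([633.8,  25.9]), array([96.8, 76. ]), np.float64(-1.1)]
tape [709.9  29.2] a -0.95 plinth [631.5  31. ] [137.9 329. ] a 0.03 REL 0.99
L front corner to tape centre: -6.3 pad face [544.4 165.9]
R front corner to tape centre: -0.6 pad face [ 544.5 -104.1]
```

View pics/t14.png

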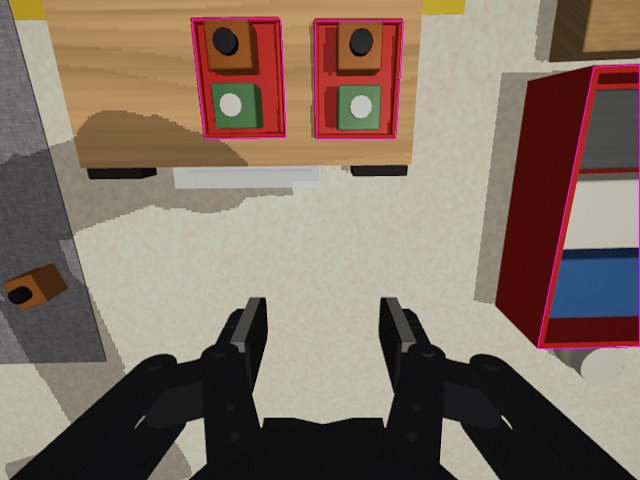

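View pics/s3.png

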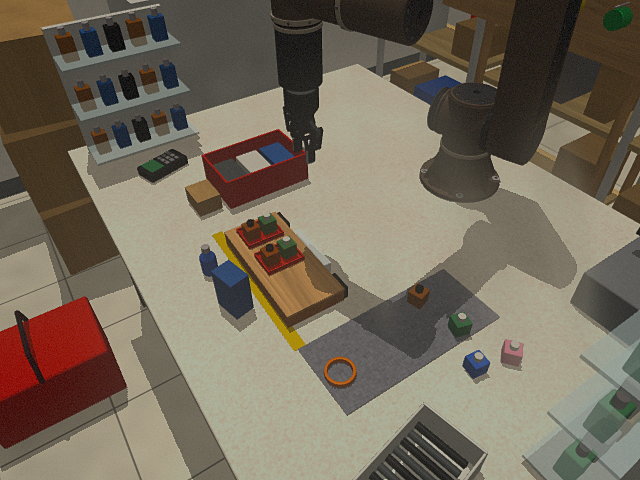

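View pics/top_last.png

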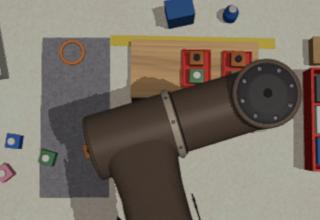

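All four bottles are upright in the trays. The arm hides part of the plinth from the top camera, so I'll step aside for a last check.

Emit:
send_rows --pt "0 0 0 -3 0 0 5.2" --pt "0 0 0 -6 0 3 5.2" --pt "0 0 0 -7 0 6 5.2" --pt "0 0 0 -7 0 8 5.2" --pt "0 0 0 -7 0 8 5.2"

```text
time: 37.43
tool_pos: [0.437, -0.0433, 0.1553]
tool_rot: [1.0, -0.014, -0.005, 0.001]
ft_force: [-0.5, 0.8, 0.2]
grip_width: 0.0521
```

Run:
```python
from h import *
state(); pl()
d=get_image("top"); m=masks(d)
# front edge directly: for columns, tape/wood boundary
H=m["wood"]; cols=[270,290,310,340,370,380]
for u in cols:
    v=np.where(H[160:260,u])[0]; print(u,(ray(d,[u,160+v[0]-.5],.04)[0]*1000).round(1),end=" ")
d=get_image("scene"); m=masks(d)
m2=cv2.morphologyEx((m["wood"]).astype(np.uint8),cv2.MORPH_CLOSE,np.ones((5,5)))>0
for c in blobs(m2,2000):
    if 200<c[:,0,0].mean()<500: print("wood",[np.round(q,1) for q in rect(d,cv2.convexHull(c),.04)])
for c in blobs(m["yellow"],300): print("tape",[np.round(q,1) for q in rect(d,c,0)])
cv2.imwrite("pics/s4.png",cv2.resize(d["image"][190:340,190:390],None,fx=3.8,fy=3.8))
```

```text
t 37.43 tcp [437.  -43.3 155.3] yaw -1.66 zax [-0.01  -0.001 -1.   ] F [-0.5  0.8  0.2] w 52.1
tape [710.   29.2] a -0.95 plinth [630.8  30.8] [149.7 328.1] a -1.13 REL -0.17
L front corner to tape centre: -3.6 pad face [546.5 167.5]
R front corner to tape centre: -4.6 pad face [ 541.2 -102.4]
270 [710.1 169.9] 290 [710.3 118.2] 310 [707.8  66.3] 340 [708.  -11.5] 370 [705.6 -89.6] 380 [ 705.7 -115.7] wood [array([632. ,  35.1]), array([151.1, 330. ]), np.float64(-1.0)]
tape [array([712.4, 132.7]), array([ 29.7, 246.4]), np.float64(-0.9)]
```

View pics/s4.png

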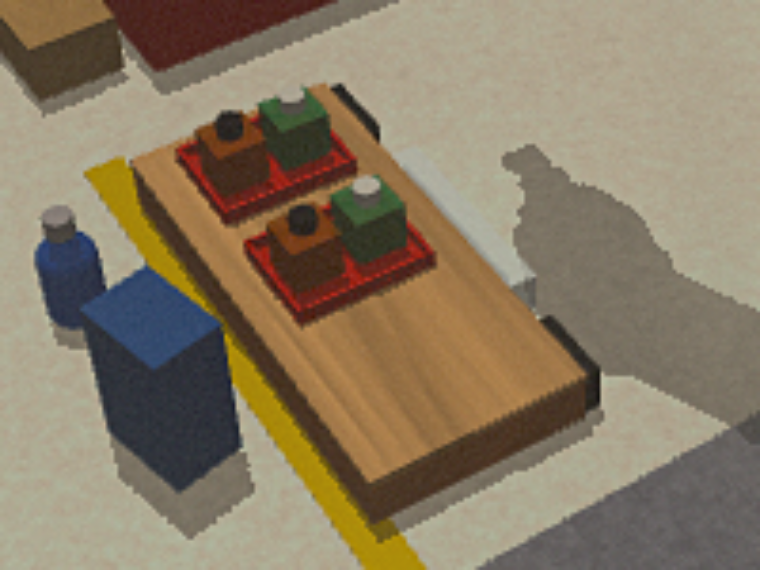

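The scene view shows the front edge over the tape along its whole length, with an amber and a green upright in each tray. Both views put the edge about 4 mm from the tape centre. I'm handing in.

Run:
```python
from workcell import finish_job
print(finish_job())
```

```text
the job is handed in; nothing more can be done
None
```

The job is handed in: the plinth's front edge stands on the tape, and both red trays hold one amber and one green bottle, all upright. It took about 37 s of the 210 s.

- **Plinth:** I pushed the pads in turn, left first, four strokes each. The swing at the end of each stroke, which is when I measured it, was at most about 4.2° from square to the tape. I saw no contact with the card holder, and the pushing forces read at most about 17 N.
- **Front edge:** the final top view, with the arm out of the way, puts both front corners 3.6–4.6 mm short of the tape's centre line. The tape reaches 15 mm either side of that line, and the plinth is 0.2° off square to it. The scene camera agrees, at about 3.5 mm short.
- **Bottles:** I dealt an amber to each tray first, left tray then right, and then a green to each in the same order. The leftover amber and green stayed on the mat, and I touched none of the other goods.

**Checks that disagreed:**
- The top and scene cameras differed by about 8 mm in y, so I relied on the close wrist views for grasping and placing.
- When the arm hid part of the plinth, the top view gave a false reading of about 1° off square. The clear view corrected it.
- Tray rim heights from two wrist views were noisy, about 44–46 mm on average against the 52 mm expected. I used the depth readings and the described heights instead.
- The leftover green bottle had moved a few centimetres by itself during the run. I left it where it was.

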